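# Charge and discharge the cullet weigh hopper

## Task

Take the scoop of glass cullet by its handle, tip all five lumps into the weigh hopper, and set the empty scoop back down upright on the bench. Then flip the safety catch up and right over, off the discharge lever, pull the lever all the way towards you so that all the cullet drops into the pan below, and finish while still holding the lever fully open. Leave the other things on the bench where they are.

Things in the scene. Friction and masses are not known exactly. Their poses are not given: they have to be found in the camera images.
- hopper: weigh hopper, fixed to the bench: a square sheet-steel funnel on a four-legged grey stand about 230 mm square. Origin on the bench under its centre, z up, -x its front (towards the robot side). Mouth 180 mm square inside, rim at z = 240 mm, open from all sides and above; funnel narrows to a 108 mm outlet at z = 142 mm that is shut by the hinged gate. Lever and catch are on its -y side, nothing is on its +y side
- hopper_mouth (a point): centre of the hopper's mouth at rim height; axes as the hopper
- lever (a joint): discharge lever with the gate plate on the same shaft: 0 = gate shut (lever leans 0.35 rad back, to the hopper's +x), grows as the lever is pulled to the hopper's -x, stop at 1.0 rad (gate fully open, lever leans 0.65 rad to -x). A spring shuts it: about 3.5 N at the knob to start, 7 N at the stop; it flies shut when let go. Blocked near 0 while the catch lies across it
- lever_knob (a point): centre of the black ball knob, 32 mm across, at the end of the lever (steel rod 14 mm thick). It runs in a vertical plane 128 mm to the hopper's -y, 150 mm from the hinge axis
- lever_hinge (a point): point on the lever's hinge axis (which lies along the hopper's y) in the lever's plane, fixed to the hopper
- catch (a joint): safety catch, a swinging drop bar: 0 = lies level across the front of the lever rod and blocks it; grows as its free end is swung up and over towards the hopper; stop at 1.9 rad. It swings freely: falls back to 0 when let go below about 1.4 rad, falls over to the stop and stays beyond about 1.5 rad
- catch_tab (a point): grip point on the upright thumb tab (10 mm thick along the hopper's x, 16 mm wide, top 18 mm above this point) at the free end of the catch; the bar itself runs level from here, 26 mm lower, 98 mm to its hinge
- catch_hinge (a point): point on the catch's hinge axis (along the hopper's x), fixed to the hopper
- pan: dark steel charging pan under the gate, 215 x 165 x 55 mm, walls and floor 4 mm; origin at the centre of its underside
- scoop: aluminium scoop, 170 x 106 mm, flat floor 3 mm thick, walls 45 mm high on three sides, open mouth at its -x end; origin under its centre, z up. 0.32 kg
- scoop_grip (a point): centre of the scoop's wooden handle bar where it balances: the bar runs along the scoop's x, 16 mm wide, 20 mm tall, its centre 74 mm above the scoop's underside, 135 mm long (from 58 mm before to 78 mm behind this point; a wire brace joins it 52 mm before it). Axes as the scoop
- scoop_lip (a point): middle of the scoop's pouring edge, 98 mm towards the mouth from the grip point and 71 mm below it; the floor is slippery: the pieces slide at a slope of about 20 degrees
- cullet0_center (a point): lump of cullet (greenish glass, about 30 x 28 x 23 mm, 35 g), its centre; lies in the scoop at the start
- cullet1_center (a point): lump of cullet (greenish glass, about 30 x 28 x 23 mm, 35 g), its centre; lies in the scoop at the start
- cullet2_center (a point): lump of cullet (greenish glass, about 30 x 28 x 23 mm, 35 g), its centre; lies in the scoop at the start
- cullet3_center (a point): lump of cullet (greenish glass, about 30 x 28 x 23 mm, 35 g), its centre; lies in the scoop at the start
- cullet4_center (a point): lump of cullet (greenish glass, about 30 x 28 x 23 mm, 35 g), its centre; lies in the scoop at the start
- wood_block: wooden shaping block: cup 84 mm across and 50 mm tall, handle 140 mm long; bystander, origin under it
- paddle: wooden paddle lying flat, 150 x 90 mm blade 18 mm tall with a 130 mm handle; bystander, origin under it
- jacks: steel jacks, a long two-bladed tool lying flat, 230 mm long, 20 mm tall; bystander, origin under it
- wax_tin: open round tin of wax, 72 mm across, 28 mm tall; bystander, origin under it
- frit_jar: closed glass jar, 72 mm across, 85 mm tall; bystander, origin under it
- jug: clear glass mug, 84 mm across, 110 mm tall; bystander, origin under it

How it is judged:
By the outcome, as a careful person would: the job done as asked, in the order asked, and still so for the second after the job is handed in, while the arm keeps its last pose, push and grip.
It also fails if it takes over 67 s, if anything falls off the work surface, if the arm or the gripper's body presses on something with over 40 N, if the wrist force passes 120 N, or if a joint passes its speed limit or range.

## Robot

A 6-joint arm with a two-finger parallel gripper is mounted at the origin on the work surface. World frame = base frame: x ahead of the robot, y to its left, z up, the work surface at z = 0. Lengths are in m, angles in rad, forces in N, time in s.
With the tool pointing down it reaches from about 0.375 to 0.9 m from the base axis. Payload 3.1 kg.
Tool frame: the origin (TCP) lies at the very end of the fingers, on their centre line; the grasp point (between the pads) lies 19 mm behind it; z points along the fingers, y is the direction in which the jaws open and shut (so a half turn about z gives the same grasp; the last joint's range is limited). The gripper opens to 87 mm and grips with 3 to 60 N. Pads are 19 mm wide; open, the fingers measure 117 mm over their backs; the gripper's body (75 mm by 190 mm) begins 51 mm behind the grasp point.
Start: joints at [1.046, 0.527, 1.433, -0, 1.181, -0.178], TCP at [0.212, 0.588, 0.223] pointing down, gripper open.
Joint ranges: [-3.08, 3.08], [-0.75, 2.2], [0.22, 2.44], [-1.43, 4.57], [0, 2.65], [-2.85, 2.85]. Speed limits (rad/s): [2.79, 2.79, 3.14, 3.14, 3.14, 3.14].

## Interface

Orientations are given as a unit quaternion [x, y, z, w].
In Python, from rig import robot, optics gives the robot as it stands.
- The arm moves only by the shell command python3 -m inch 'ROWS' [FORCE]. ROWS is JSON, a list of rows, each an object of numbers: "ax", "ay", "az": the turn, a rotation vector about the tool's x, y, z in rad; "dx", "dy", "dz": the shift along the tool's x, y, z in mm; "gripper": the opening in per cent of the stroke, from 0 (shut) to 100 (fully open). In form: [{"ax": .., "ay": .., "az": .., "dx": .., "dy": .., "dz": .., "gripper": ..}, ...]. A call has 1 to 8 rows; each row shifts and turns the commanded pose from where the row before left it, along the tool's axes as they then stand; what a row does not reach is not made up. A row lasts 1/10 s, in which the tool goes at most 50 mm and 8.59 degrees, less where a joint would pass 70% of its speed; a pose out of reach is approached as far as the arm can. A call with a gripper value outside its range is refused whole. The fingers move at their own pace and stop on an object; FORCE is the grip in N (left out, the last holds). Time passes only in rows, so rows that do not move let the fingers close. It gives the time, the measured TCP pose, the force and the opening at its end, in the units of the state.
- robot.get_obs(): the state, without advancing time (a new reading comes with each control period).
- optics.camera(name): name is "side" or "top" or "wrist"; returns a dict with "img" (480x640x3 uint8, red, green, blue), "depth" (480x640 float32, m along the optical axis (not along the pixel's ray), 0 where there is no reading), "camera_matrix" (3x3 intrinsics, pixels), "k1" (the pictures are not rectified: a ray, as slopes to the right and down, at radius r is drawn at 1 + k1 r^2 times it, then the intrinsics apply), "position" and "attitude" of the camera in the world. Camera axes: x right, y up, looking along -z (the intrinsics and any distortion apply to the point x, -y, -z); pixel columns grow to the right and rows downward; lengths in m; the calibration is good to about 2 mm. A picture is of the moment at which its call begins.
- robot.hand_in(): hands the job in, once; it reports no verdict.
The state is a dict: "time": time; "q": joint angles; "joint_velocities": joint speeds; "joint_torque": joint torques, N m; "position": TCP position; "tool_rot": TCP orientation; "ft_force": force on the tool from outside, world axes, zero at the start; "moment": the same for the moment, N m; "grip_width": finger opening in m.
Only numpy, scipy, OpenCV 4.12 (cv2) and the standard library are available. Lean on these libraries where they do the work, as an engineer would, in place of code of your own. Each camera call takes 0.05 s, during which the arm holds its last target.

## Working session

There is one attempt and no reset: what is moved stays moved. The work goes in short steps, Python scripts to look and compute and a shell command to move; the robot and the scene stay as the last step left them, time stands still between calls to the robot, and variables do not carry over. Pictures are saved under pics/ and viewed, and the job is handed in when it is done.

```bash
ls; mkdir -p pics; python3 - <<'E'
from rig import robot, optics
import cv2
print(robot.get_obs())
for n in ["side","top","wrist"]:
    c=optics.camera(n); cv2.imwrite(f"pics/{n}0.png",c["img"][:,:,::-1]); print(n,c["camera_matrix"].tolist(),c["k1"],c["position"],c["attitude"])
E
```

```text
pics
{'time': 0.0, 'q': array([ 1.04549889e+00,  5.28441333e-01,  1.43393946e+00, -1.15470324e-05,
        1.18135740e+00, -1.78538288e-01]), 'joint_velocities': array([ 0.00093925,  0.00080115, -0.00024962,  0.0002454 ,  0.00117565,
        0.001725  ]), 'joint_torque': array([ 8.57694681e-05, -4.40053153e+01, -1.76592869e+01,  6.33250899e-02,
        5.82872238e-02, -1.83686871e-04]), 'position': array([0.21202714, 0.58714791, 0.22157506]), 'tool_rot': array([ 1.72509971e-01,  9.85007187e-01, -1.00886314e-03, -3.64770590e-04]), 'ft_force': array([ 0.12557918,  0.1729038 , -0.76512025]), 'moment': array([0.00578668, 0.02328744, 0.00766974]), 'grip_width': 0.08696955369494898}
side [[587.7175915168697, 0.0, 329.95350599907755], [0.0, 587.7175915168697, 242.0385343258309], [0.0, 0.0, 1.0]] 0.029337827971709415 [0.36940122 0.99608752 1.36464063] [-0.03793414  0.3509776   0.93169585 -0.08554866]
top [[619.448845949524, 0.0, 311.0297949430026], [0.0, 619.448845949524, 228.3268505189521], [0.0, 0.0, 1.0]] -0.12212576167053762 [ 0.35718054 -0.01444707  1.95955018] [ 0.03416276 -0.04105082 -0.70329828  0.70888594]
wrist [[364.61480839353146, 0.0, 322.937128564585], [0.0, 364.61480839353146, 241.53219163508518], [0.0, 0.0, 1.0]] -0.03150785521177579 [0.14740079 0.61076975 0.38270363] [-0.10427037 -0.07205739  0.56957944  0.81210509]
```

View pics/side0.png

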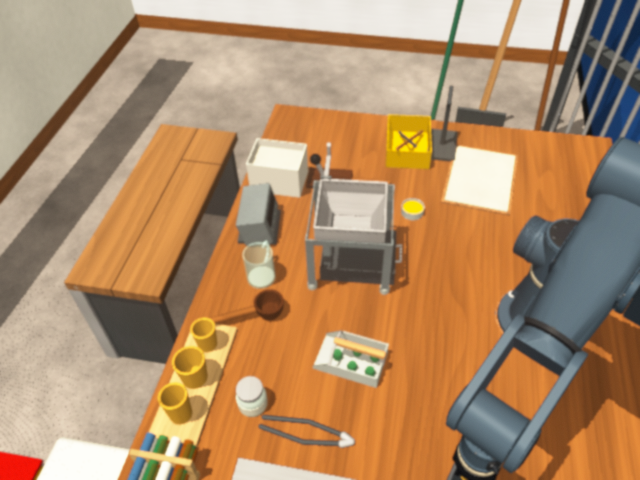

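View pics/top0.png

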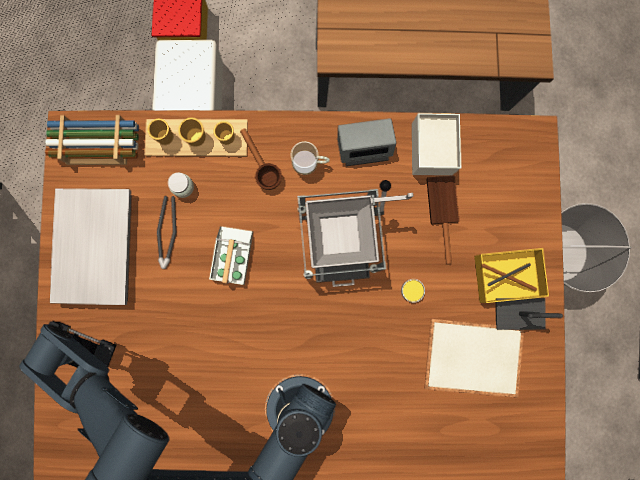

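View pics/wrist0.png

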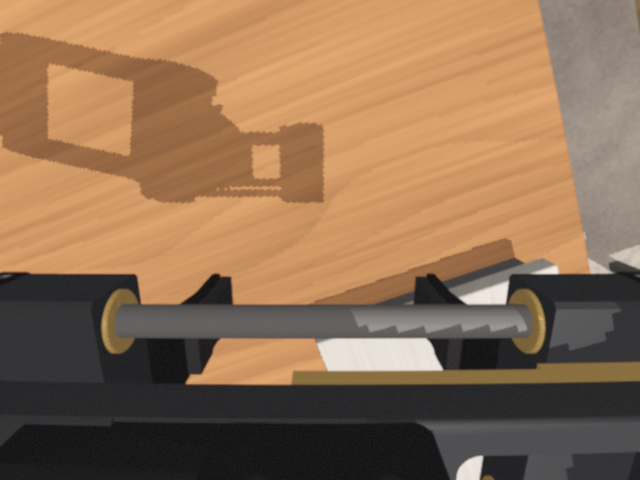

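```bash
cat > h.py <<'E'
import numpy as np, cv2
from scipy.spatial.transform import Rotation as R
from rig import robot, optics
def rays(c,px):
    px=np.array(px,float).reshape(-1,1,2)
    u=cv2.undistortPoints(px,c["camera_matrix"],np.array([c["k1"],0,0,0.])).reshape(-1,2)
    d=np.c_[u[:,0],-u[:,1],-np.ones(len(u))]
    return R.from_quat(c["attitude"]).apply(d)
def onplane(c,px,z):
    d=rays(c,px); p=c["position"]; return p+d*((z-p[2])/d[:,2])[:,None]
def bydepth(c,px):
    px=np.array(px).reshape(-1,2); d=rays(c,px); z=c["depth"][px[:,1].astype(int),px[:,0].astype(int)]
    return c["position"]+d*z[:,None]
def tri(c1,p1,c2,p2):
    d1=rays(c1,[p1])[0];d2=rays(c2,[p2])[0]
    A=np.c_[d1,-d2];s=np.linalg.lstsq(A,c2["position"]-c1["position"],rcond=None)[0]
    a=c1["position"]+s[0]*d1;b=c2["position"]+s[1]*d2
    return (a+b)/2,np.linalg.norm(a-b)
def proj(c,P):
    P=np.atleast_2d(P); q=R.from_quat(c["attitude"]).inv().apply(P-c["position"])
    q=q*[1,-1,-1]; 
    return cv2.projectPoints(q,np.zeros(3),np.zeros(3),c["camera_matrix"],np.array([c["k1"],0,0,0.]))[0].reshape(-1,2)
def crop(c,x0,y0,x1,y1,name,s=5):
    im=c["img"][y0:y1,x0:x1,::-1]; cv2.imwrite(f"pics/{name}.png",cv2.resize(im,None,fx=s,fy=s,interpolation=cv2.INTER_CUBIC))
def xyzimg(c):
    v,u=np.mgrid[0:480,0:640]; px=np.c_[u.ravel(),v.ravel()]
    return bydepth(c,px).reshape(480,640,3)
E
python3 - <<'E'
from h import *
import pickle
t=optics.camera("top");s=optics.camera("side")
pickle.dump((t,s),open("c0.pkl","wb"))
crop(t,190,170,450,300,"t1",3)
crop(s,290,130,420,300,"s1",4)
crop(s,300,310,410,400,"s2",6)
crop(t,200,215,265,295,"t2",7)
E
```

```text
(no output)
```

View pics/t1.png

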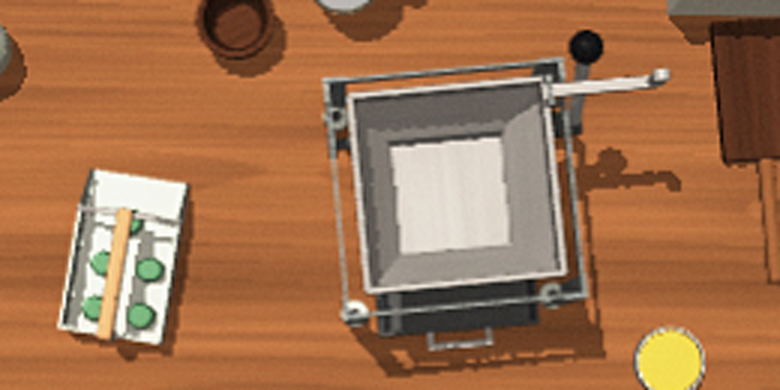

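View pics/s1.png

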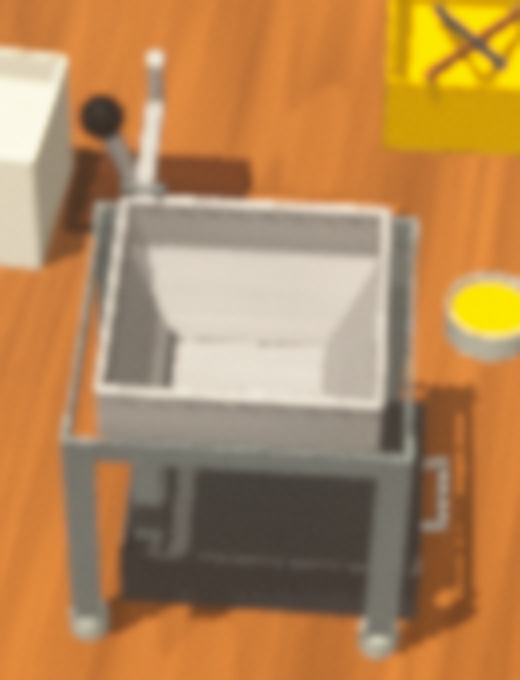

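View pics/s2.png

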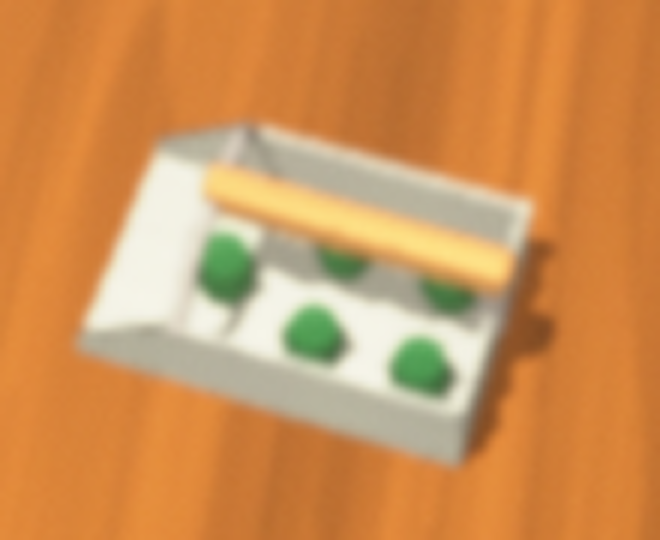

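View pics/t2.png

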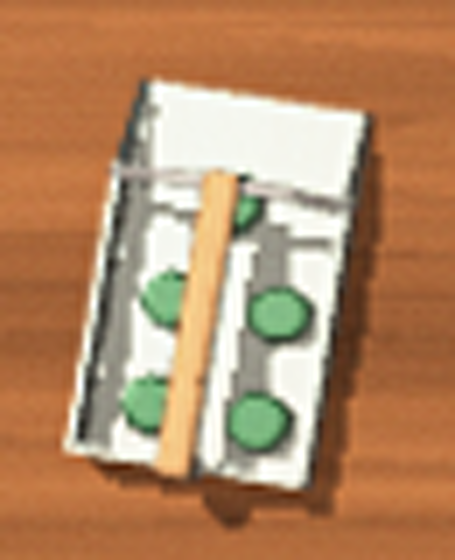

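```bash
python3 - <<'E'
from h import *
import pickle
t,s=pickle.load(open("c0.pkl","rb"))
T=lambda x,y:(x/3+190-.33,y/3+170-.33); S=lambda x,y:(x/4+290-.4,y/4+130-.4)
np.set_printoptions(precision=4,suppress=True)
rt=[T(350,97),T(548,80),T(565,272),T(370,290)]
rs=[S(385,402),S(100,390),S(125,203),S(388,210)]
Pt=onplane(t,rt,.24);print(Pt)
# side: order: top-left in side = far(-y) ,+x ... 
Ps=onplane(s,rs,.24);print(Ps)
for P in (Pt,Ps):
    print(P.mean(0))
    for i in range(4):
        d=P[(i+1)%4]-P[i]; print(np.linalg.norm(d),np.degrees(np.arctan2(d[1],d[0])))
print("knob",tri(t,T(586,46),s,S(101,116)))
print("tab",tri(t,T(661,75),s,S(155,60)))
h=onplane(t,[(231.7-.1,240-.1),(224.6,282)],.084);print(h)
h2=onplane(s,[(300+210/6,310+185/6),(300+505/6,310+270/6)],.08);print(h2)
d=h[1]-h[0];print(np.linalg.norm(d),np.degrees(np.arctan2(d[1],d[0])))
d=h2[1]-h2[0];print(np.linalg.norm(d),np.degrees(np.arctan2(d[1],d[0])))
# floor corners front in top: t2 (145,80),(370,115) walls top z .045 ; rear (65,455),(310,490)
f=onplane(t,[(200+145/7,215+80/7),(200+370/7,215+115/7)],.0);print("lip?",f, )
f=onplane(t,[(200+65/7,215+455/7),(200+310/7,215+490/7)],.045);print("rear",f)
E
```

```text
[[ 0.6151 -0.0168  0.24  ]
 [ 0.6329 -0.2024  0.24  ]
 [ 0.4529 -0.2177  0.24  ]
 [ 0.4349 -0.0368  0.24  ]]
[[ 0.4304 -0.04    0.24  ]
 [ 0.6143 -0.0178  0.24  ]
 [ 0.6333 -0.1961  0.24  ]
 [ 0.451  -0.2211  0.24  ]]
[ 0.534  -0.1184  0.24  ]
0.18645429192540744 -84.50286437919216
0.18070924848838937 -175.1543098229739
0.1817814462339915 95.6738963721799
0.18127729499124068 6.324980287682763
[ 0.5322 -0.1187  0.24  ]
0.18529651747426007 6.878164503003661
0.17926378311198177 -83.91155501542599
0.18408889914049312 -172.1917631780789
0.18223911797543368 96.48865916078691
knob (array([ 0.6571, -0.2326,  0.2853]), np.float64(0.000863865115116528))
tab (array([ 0.6317, -0.3019,  0.2828]), np.float64(0.0002569490167336735))
[[0.5202 0.2093 0.084 ]
 [0.3922 0.2281 0.084 ]]
[[0.5185 0.2135 0.08  ]
 [0.391  0.2316 0.08  ]]
0.1293025414871821 171.6613584541343
0.12879797225915118 171.92064645794
lip? [[0.5702 0.255  0.    ]
 [0.5551 0.1521 0.    ]]
rear [[0.3986 0.2807 0.045 ]
 [0.3844 0.1721 0.045 ]]
```

```bash
cat >> h.py <<'E'
import json
np.set_printoptions(precision=4,suppress=True)
def log():
    o=robot.get_obs(); open("log.jsonl","a").write(json.dumps([list(map(float,o[k])) for k in("q","position","tool_rot")])+"\n"); return o
def quat(psi,tilt=(0,0,0)):
    "tool down, jaw axis (tool y) at yaw psi deg; then world rotvec tilt"
    a=np.radians(psi); y=np.array([np.cos(a),np.sin(a),0]); z=np.array([0,0,-1.]); x=np.cross(y,z)
    return R.from_rotvec(tilt)*R.from_matrix(np.c_[x,y,z])
def togo(p,rot,grasp=True):
    "p = target of grasp point (or TCP)"
    o=log(); r=R.from_quat(o["tool_rot"]); p=np.array(p,float)
    if grasp: p=p+rot.apply([0,0,.019])
    print("t",round(o["time"],2),"pos",o["position"],"q",o["q"],"f",o["ft_force"],"w",round(o["grip_width"],4))
    print("d mm",r.inv().apply(p-o["position"])*1000,"rotvec",(r.inv()*rot).as_rotvec())
HC=np.array([.533,-.1185,0]); HY=5.9
def hop(x,y,z): 
    a=np.radians(HY); return HC+[x*np.cos(a)-y*np.sin(a),x*np.sin(a)+y*np.cos(a),z]
E
python3 -c "
from h import *
togo([.465,.218,.074],quat(81.8))"
python3 -m inch '[{"dx":-36,"dy":-25,"dz":3,"az":-0.026,"gripper":60},{"dx":-36,"dy":-25,"dz":3,"az":-0.026,"gripper":60},{"dx":-36,"dy":-25,"dz":3,"az":-0.026,"gripper":60},{"dx":-36,"dy":-25,"dz":3,"az":-0.026,"gripper":60},{"dx":-36,"dy":-25,"dz":3,"az":-0.026,"gripper":60},{"dx":-36,"dy":-25,"dz":3,"az":-0.026,"gripper":60},{"dx":-36,"dy":-25,"dz":3,"az":-0.026,"gripper":60},{"dx":-36,"dy":-25,"dz":3,"az":-0.026,"gripper":60}]'
python3 -c "
from h import *
togo([.465,.218,.074],quat(81.8))"
```

```text
t 0.25 pos [0.2122 0.5875 0.2221] q [ 1.0455  0.528   1.4332 -0.      1.1814 -0.1785] f [ 1.1846  0.5847 -0.011 ] w 0.0871
d mm [-363.3342 -261.4392  167.2884] rotvec [-0.001  -0.0003 -0.2036]
t 0.25 pos [0.2122 0.5875 0.2221] q [ 1.0455  0.528   1.4332 -0.      1.1814 -0.1785] f [ 1.1846  0.5847 -0.011 ] w 0.0871
d mm [-363.3342 -261.4392  167.2884] rotvec [-0.001  -0.0003 -0.2036]invalid input
```

```bash
python3 -m inch '[{"ax":0,"ay":0,"az":-0.026,"dx":-36,"dy":-25,"dz":3,"gripper":60},{"ax":0,"ay":0,"az":-0.026,"dx":-36,"dy":-25,"dz":3,"gripper":60},{"ax":0,"ay":0,"az":-0.026,"dx":-36,"dy":-25,"dz":3,"gripper":60},{"ax":0,"ay":0,"az":-0.026,"dx":-36,"dy":-25,"dz":3,"gripper":60},{"ax":0,"ay":0,"az":-0.026,"dx":-36,"dy":-25,"dz":3,"gripper":60},{"ax":0,"ay":0,"az":-0.026,"dx":-36,"dy":-25,"dz":3,"gripper":60},{"ax":0,"ay":0,"az":-0.026,"dx":-36,"dy":-25,"dz":3,"gripper":60},{"ax":0,"ay":0,"az":-0.026,"dx":-36,"dy":-25,"dz":3,"gripper":60}]'
python3 -c "
from h import *
togo([.465,.218,.074],quat(81.8))"
```

```text
time: 1.05
position: [0.4409, 0.3204, 0.1985]
tool_rot: [0.069, 0.998, 0.0, -0.0]
ft_force: [-0.2, 1.1, 0.4]
grip_width: 0.0526
t 1.05 pos [0.4409 0.3204 0.1985] q [ 0.4233  0.4512  1.6599  0.0001  1.0304 -1.0098] f [-0.1774  1.0555  0.4436] w 0.0526
d mm [-37.9335 -98.1483 143.5114] rotvec [ 0.0001 -0.      0.0053]
```

```bash
python3 -m inch '[{"ax":0,"ay":0,"az":0.005,"dx":-13,"dy":-33,"dz":10,"gripper":60},{"ax":0,"ay":0,"az":0,"dx":-13,"dy":-33,"dz":10,"gripper":60},{"ax":0,"ay":0,"az":0,"dx":-12,"dy":-32,"dz":10,"gripper":60},{"ax":0,"ay":0,"az":0,"dx":0,"dy":0,"dz":10,"gripper":60},{"ax":0,"ay":0,"az":0,"dx":0,"dy":0,"dz":0,"gripper":60}]'
python3 -c "
from h import *
togo([.465,.218,.074],quat(81.8))
c=optics.camera('wrist');cv2.imwrite('pics/w1.png',c['img'][:,:,::-1])
o=robot.get_obs();print(proj(c,[o['position'],[.465,.218,.084],[.519,.211,.084],[.562,.205,0.003]]))
"
```

```text
time: 1.55
position: [0.4631, 0.2188, 0.1574]
tool_rot: [0.073, 0.997, -0.0, -0.001]
ft_force: [-0.3, 0.3, -1.2]
grip_width: 0.0524
t 1.55 pos [0.4631 0.2188 0.1574] q [ 0.2227  0.4727  1.7773  0.0006  0.8945 -1.2023] f [-0.3103  0.3224 -1.1678] w 0.0524
d mm [ -2.338   -0.4744 102.4336] rotvec [-0.0006 -0.0028 -0.003 ]
[[325.1704 297.3337]
 [322.4114 256.201 ]
 [323.833  329.6831]
 [323.9996 329.9487]]
```

View pics/w1.png

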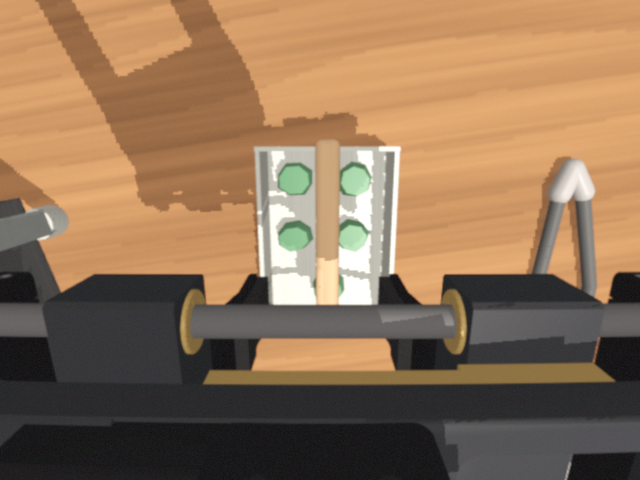

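```bash
python3 -m inch '[{"ax":0,"ay":0,"az":0,"dx":-2,"dy":1.5,"dz":25,"gripper":60},{"ax":0,"ay":0,"az":0,"dx":0,"dy":0,"dz":25,"gripper":60},{"ax":0,"ay":0,"az":0,"dx":0,"dy":0,"dz":25,"gripper":60},{"ax":0,"ay":0,"az":0,"dx":0,"dy":0,"dz":15,"gripper":60},{"ax":0,"ay":0,"az":0,"dx":0,"dy":0,"dz":10,"gripper":60},{"ax":0,"ay":0,"az":0,"dx":0,"dy":0,"dz":2,"gripper":60},{"ax":0,"ay":0,"az":0,"dx":0,"dy":0,"dz":0,"gripper":60}]'
python3 -c "
from h import *
togo([.465,.218,.074],quat(81.8))
c=optics.camera('top');crop(c,150,170,300,310,'t3',4)
"
```

```text
time: 2.3
position: [0.4661, 0.2214, 0.0568]
tool_rot: [0.071, 0.997, 0.0, 0.0]
ft_force: [0.0, -0.3, -0.5]
grip_width: 0.0523
t 2.3 pos [0.4661 0.2214 0.0568] q [ 0.2267  0.6496  1.837   0.0001  0.6543 -1.2015] f [ 0.0154 -0.2699 -0.5323] w 0.0523
d mm [ 0.6311 -3.5659  1.8073] rotvec [0.0003 0.0006 0.0004]
```

View pics/t3.png

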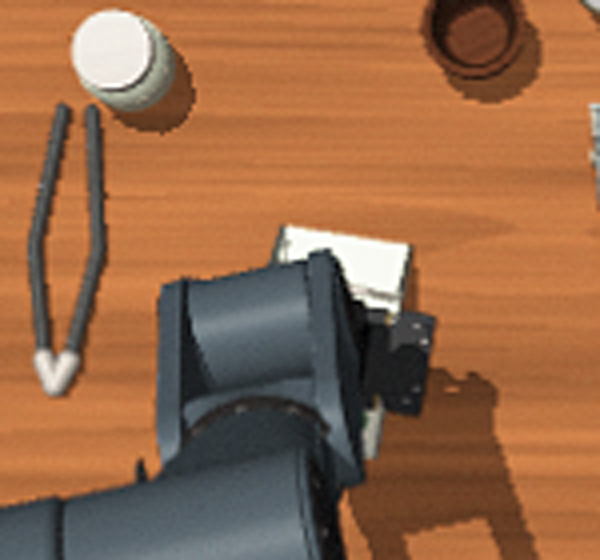

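```bash
python3 -m inch '[{"ax":0,"ay":0,"az":0,"dx":0,"dy":-1,"dz":1.5,"gripper":30},{"ax":0,"ay":0,"az":0,"dx":0,"dy":0,"dz":0,"gripper":0},{"ax":0,"ay":0,"az":0,"dx":0,"dy":0,"dz":0,"gripper":0},{"ax":0,"ay":0,"az":0,"dx":0,"dy":0,"dz":0,"gripper":0},{"ax":0,"ay":0,"az":0,"dx":0,"dy":0,"dz":0,"gripper":0},{"ax":0,"ay":0,"az":0,"dx":0,"dy":0,"dz":0,"gripper":0},{"ax":0,"ay":0,"az":0,"dx":0,"dy":0,"dz":0,"gripper":0}]' 60
python3 -c "
from h import *
togo([.465,.218,.074],quat(81.8))
"
```

```text
time: 3.05
position: [0.466, 0.2199, 0.0552]
tool_rot: [0.072, 0.997, 0.0, 0.0]
ft_force: [0.3, 1.1, 0.5]
grip_width: 0.0155
t 3.05 pos [0.466  0.2199 0.0552] q [ 0.2236  0.6521  1.8397  0.0003  0.6493 -1.2035] f [0.2788 1.0899 0.4997] w 0.0155
d mm [ 0.7078 -1.9826  0.1654] rotvec [ 0.0004  0.0004 -0.0009]
```

```bash
python3 -m inch '[{"ax":0,"ay":0,"az":0,"dx":0,"dy":0,"dz":-8,"gripper":0},{"ax":0,"ay":0,"az":0,"dx":0,"dy":0,"dz":-18,"gripper":0},{"ax":0,"ay":0,"az":0,"dx":0,"dy":0,"dz":-25,"gripper":0},{"ax":0,"ay":0,"az":0,"dx":0,"dy":0,"dz":-30,"gripper":0},{"ax":0,"ay":0,"az":0,"dx":0,"dy":0,"dz":-30,"gripper":0},{"ax":0,"ay":0,"az":0,"dx":0,"dy":0,"dz":-30,"gripper":0},{"ax":0,"ay":0,"az":0,"dx":0,"dy":0,"dz":-30,"gripper":0},{"ax":0,"ay":0,"az":0,"dx":0,"dy":0,"dz":-30,"gripper":0}]'
python3 -c "
from h import *
print(hop(0,.143,.34))
togo(hop(0,.143,.34),quat(5.9))
c=optics.camera('side');crop(c,280,240,480,400,'s3',4)
"
```

```text
time: 3.85
position: [0.4643, 0.2192, 0.2567]
tool_rot: [0.072, 0.997, -0.001, -0.001]
ft_force: [-0.0, -0.8, -5.4]
grip_width: 0.0153
[0.5183 0.0237 0.34  ]
t 3.85 pos [0.4643 0.2192 0.2567] q [ 0.2234  0.336   1.6654 -0.0004  1.143  -1.2035] f [-0.032  -0.7651 -5.3579] w 0.0153
d mm [ -81.3004 -185.7869  -64.3025] rotvec [-0.0028 -0.0013  1.324 ]
```

View pics/s3.png

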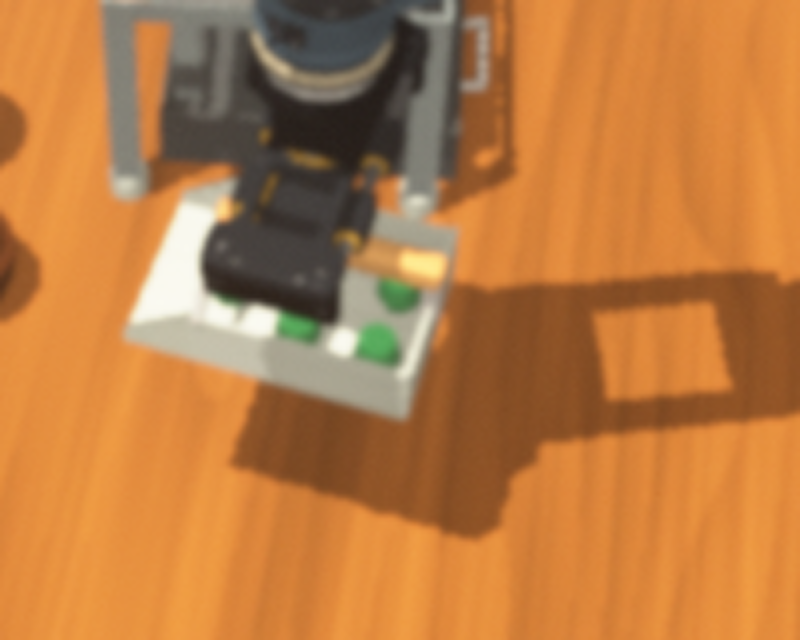

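```bash
python3 -m inch '[{"ax":0,"ay":0,"az":0.06,"dx":0,"dy":0,"dz":-10,"gripper":0},{"ax":0,"ay":0,"az":0.1,"dx":0,"dy":0,"dz":-10,"gripper":0},{"ax":0,"ay":0,"az":0.1,"dx":0,"dy":0,"dz":-10,"gripper":0},{"ax":0,"ay":0,"az":0.1,"dx":0,"dy":0,"dz":-10,"gripper":0},{"ax":0,"ay":0,"az":0.1,"dx":0,"dy":0,"dz":-10,"gripper":0},{"ax":0,"ay":0,"az":0.1,"dx":0,"dy":0,"dz":-10,"gripper":0},{"ax":0,"ay":0,"az":0.1,"dx":0,"dy":0,"dz":-4,"gripper":0},{"ax":0,"ay":0,"az":0.1,"dx":0,"dy":0,"dz":0,"gripper":0}]'
python3 -m inch '[{"ax":0,"ay":0,"az":0.1,"dx":0,"dy":0,"dz":0,"gripper":0},{"ax":0,"ay":0,"az":0.1,"dx":0,"dy":0,"dz":0,"gripper":0},{"ax":0,"ay":0,"az":0.1,"dx":0,"dy":0,"dz":0,"gripper":0},{"ax":0,"ay":0,"az":0.1,"dx":0,"dy":0,"dz":0,"gripper":0},{"ax":0,"ay":0,"az":0.1,"dx":0,"dy":0,"dz":0,"gripper":0},{"ax":0,"ay":0,"az":0.06,"dx":0,"dy":0,"dz":0,"gripper":0},{"ax":0,"ay":0,"az":0,"dx":0,"dy":0,"dz":0,"gripper":0}]'
python3 -c "
from h import *
togo(hop(0,.143,.34),quat(5.9))
"
```

```text
time: 4.7
position: [0.465, 0.2194, 0.3194]
tool_rot: [0.439, 0.899, -0.001, -0.001]
ft_force: [0.0, 0.7, -5.5]
grip_width: 0.0154
time: 5.4
position: [0.4645, 0.2193, 0.3186]
tool_rot: [0.668, 0.744, -0.002, -0.001]
ft_force: [-0.3, -0.8, -5.1]
grip_width: 0.0153
t 5.4 pos [0.4645 0.2193 0.3186] q [ 0.2234  0.2703  1.5773 -0.0003  1.2975  0.1164] f [-0.3338 -0.8347 -5.135 ] w 0.0153
d mm [-200.1627   32.6017   -2.4215] rotvec [-0.0036  0.0007  0.0041]
```

```bash
python3 -m inch '[{"ax":0,"ay":0,"az":0,"dx":-12,"dy":2,"dz":0,"gripper":0},{"ax":0,"ay":0,"az":0,"dx":-28,"dy":5,"dz":0,"gripper":0},{"ax":0,"ay":0,"az":0,"dx":-35,"dy":6,"dz":0,"gripper":0},{"ax":0,"ay":0,"az":0,"dx":-35,"dy":6,"dz":0,"gripper":0},{"ax":0,"ay":0,"az":0,"dx":-35,"dy":5,"dz":0,"gripper":0},{"ax":0,"ay":0,"az":0,"dx":-35,"dy":5,"dz":0,"gripper":0},{"ax":0,"ay":0,"az":0,"dx":-20,"dy":4,"dz":0,"gripper":0},{"ax":0,"ay":0,"az":0,"dx":0,"dy":0,"dz":0,"gripper":0}]'
python3 -c "
from h import *
togo(hop(0,.143,.34),quat(5.9))
c=optics.camera('side');crop(c,240,100,440,260,'s4',4)
c=optics.camera('top');crop(c,240,150,440,310,'t4',4)
"
```

```text
time: 6.2
position: [0.5208, 0.0204, 0.3196]
tool_rot: [0.669, 0.743, -0.001, 0.001]
ft_force: [0.5, -0.4, -4.8]
grip_width: 0.0152
t 6.2 pos [0.5208 0.0204 0.3196] q [-0.1741  0.2793  1.5612 -0.0024  1.3004 -0.2773] f [ 0.5217 -0.3542 -4.7876] w 0.0152
d mm [ 3.6138 -2.1686 -1.402 ] rotvec [0.     0.0024 0.0008]
```

View pics/s4.png

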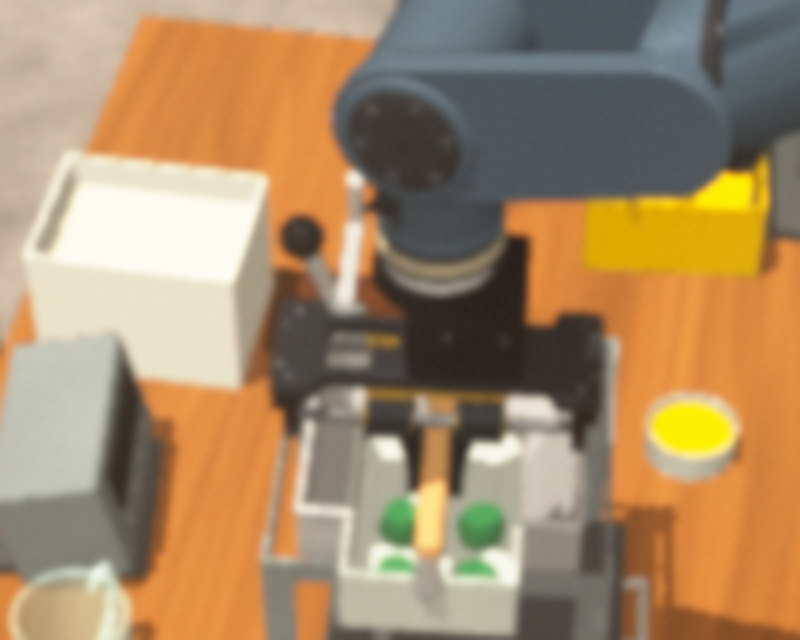

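View pics/t4.png

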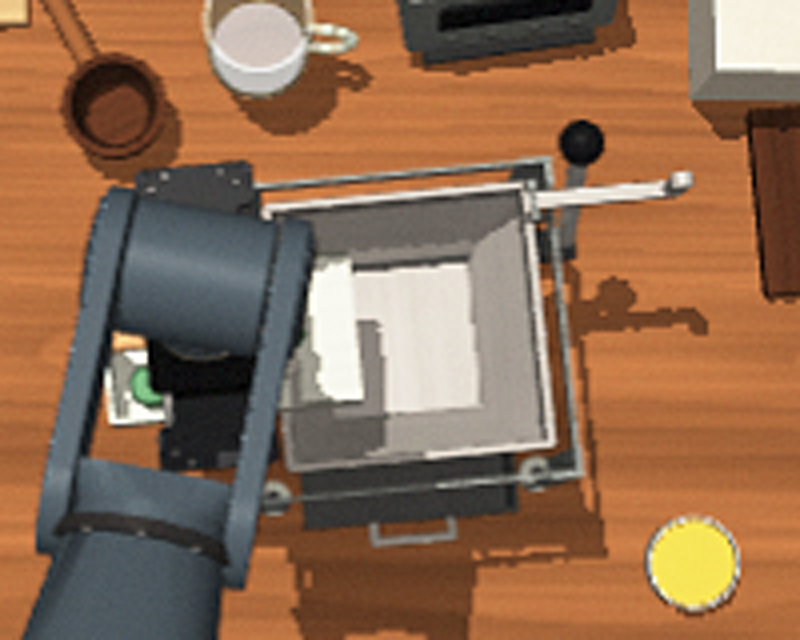

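```bash
python3 -m inch '[{"ax":0,"ay":0,"az":0,"dx":2,"dy":-1,"dz":8,"gripper":0},{"ax":0,"ay":0,"az":0,"dx":1,"dy":-1,"dz":7,"gripper":0},{"ax":0,"ay":0.06,"az":0,"dx":-3.2,"dy":0,"dz":-5.8,"gripper":0},{"ax":0,"ay":0.12,"az":0,"dx":-6.9,"dy":0,"dz":-11.4,"gripper":0},{"ax":0,"ay":0.12,"az":0,"dx":-6.9,"dy":0,"dz":-11.4,"gripper":0},{"ax":0,"ay":0.12,"az":0,"dx":-6.9,"dy":0,"dz":-11.4,"gripper":0},{"ax":0,"ay":0,"az":0,"dx":0,"dy":0,"dz":0,"gripper":0}]'
cat >> h.py <<'E'
def hf(p):
    a=np.radians(HY); d=np.array(p)-HC; return np.array([d[0]*np.cos(a)+d[1]*np.sin(a),-d[0]*np.sin(a)+d[1]*np.cos(a),d[2]])
def lip():
    o=log(); r=R.from_quat(o["tool_rot"]); print("lip in hopper",hf(o["position"]+r.apply([-.098,0,.052])),"toolz",r.apply([0,0,1]),"q",o["q"],"w",o["grip_width"],"t",o["time"],o["ft_force"])
E
python3 -c "
from h import *
lip()
c=optics.camera('side');crop(c,240,100,440,260,'s5',4)
"
```

```text
time: 7.0
position: [0.5219, -0.0057, 0.3395]
tool_rot: [0.655, 0.726, 0.139, -0.154]
ft_force: [-0.3, -0.8, -3.8]
grip_width: 0.0153
lip in hopper [0.0006 0.0449 0.2522] toolz [-0.0417  0.404  -0.9138] q [-0.4402  0.3293  1.5044  0.3553  1.5361 -0.5967] w 0.015320038167751493 t 7.0 [-0.3182 -0.8035 -3.8091]
```

View pics/s5.png

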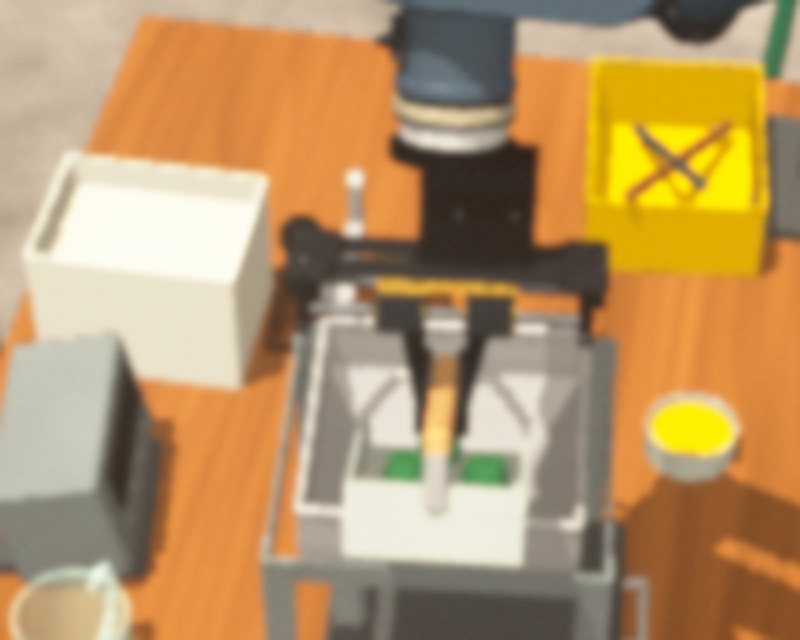

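```bash
python3 -m inch '[{"ax":0,"ay":0.12,"az":0,"dx":-6.9,"dy":0,"dz":-11.4,"gripper":0},{"ax":0,"ay":0.12,"az":0,"dx":-6.9,"dy":0,"dz":-11.4,"gripper":0},{"ax":0,"ay":0.12,"az":0,"dx":-6.9,"dy":0,"dz":-11.4,"gripper":0},{"ax":0,"ay":0.12,"az":0,"dx":-6.9,"dy":0,"dz":-11.4,"gripper":0},{"ax":0,"ay":0.12,"az":0,"dx":-6.9,"dy":0,"dz":-11.4,"gripper":0},{"ax":0,"ay":0,"az":0,"dx":0,"dy":0,"dz":0,"gripper":0},{"ax":0,"ay":0,"az":0,"dx":0,"dy":0,"dz":0,"gripper":0}]'
python3 -c "
from h import *
lip()
c=optics.camera('side');crop(c,240,100,440,260,'s6',4)
c=optics.camera('top');crop(c,240,150,440,310,'t6',4)
"
```

```text
time: 7.75
position: [0.5275, -0.0623, 0.3633]
tool_rot: [0.583, 0.65, 0.325, -0.363]
ft_force: [0.2, 0.7, -2.4]
grip_width: 0.0156
lip in hopper [0.0002 0.0493 0.2526] toolz [-0.0925  0.8463 -0.5246] q [-0.6974  0.5551  1.3929  0.69    1.9584 -0.8005] w 0.015612528215546838 t 7.75 [ 0.2482  0.7334 -2.4299]
```

View pics/s6.png

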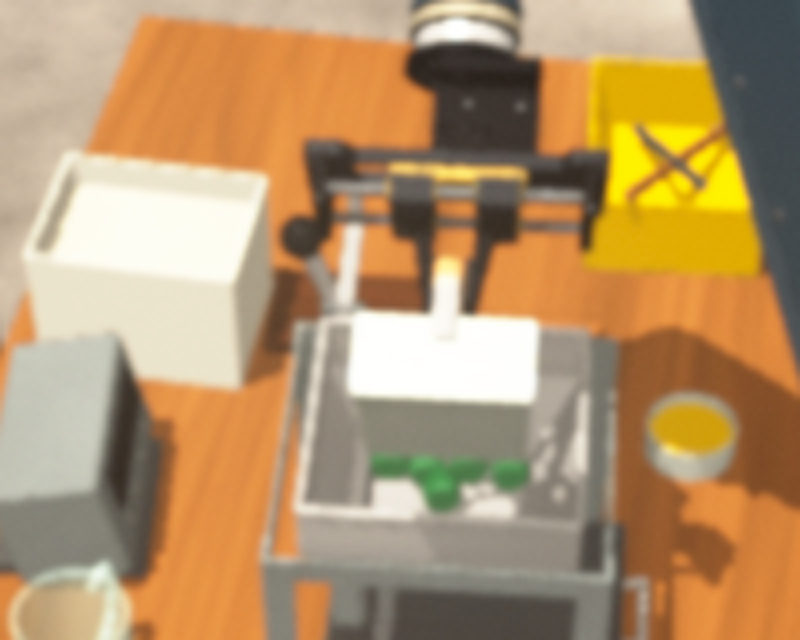

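View pics/t6.png

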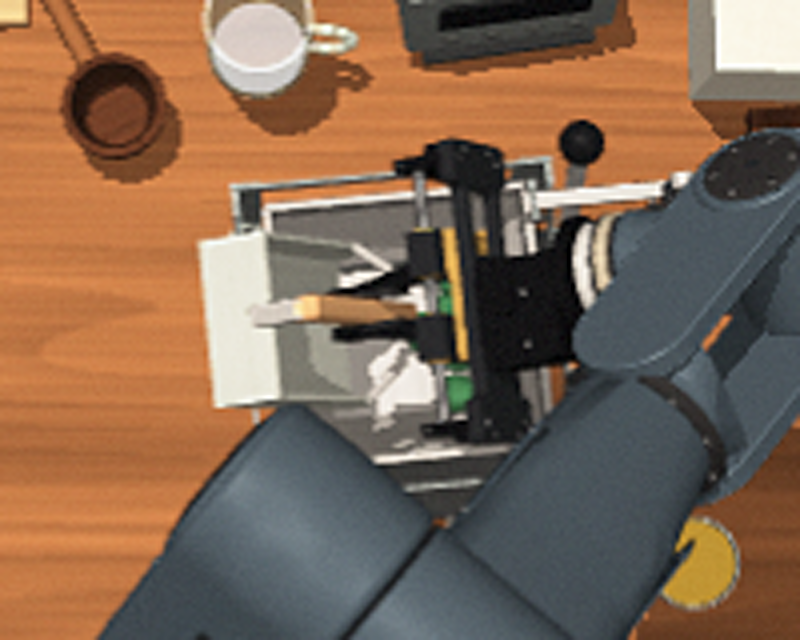

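```bash
python3 -m inch '[{"ax":0,"ay":-0.12,"az":0,"dx":5.5,"dy":0,"dz":12.1,"gripper":0},{"ax":0,"ay":-0.12,"az":0,"dx":5.5,"dy":0,"dz":12.1,"gripper":0},{"ax":0,"ay":-0.12,"az":0,"dx":5.5,"dy":0,"dz":12.1,"gripper":0},{"ax":0,"ay":-0.12,"az":0,"dx":5.5,"dy":0,"dz":12.1,"gripper":0},{"ax":0,"ay":-0.12,"az":0,"dx":5.5,"dy":0,"dz":12.1,"gripper":0},{"ax":0,"ay":-0.12,"az":0,"dx":5.5,"dy":0,"dz":12.1,"gripper":0},{"ax":0,"ay":-0.12,"az":0,"dx":5.5,"dy":0,"dz":11,"gripper":0},{"ax":0,"ay":-0.12,"az":0,"dx":5.5,"dy":0,"dz":10,"gripper":0}]'
python3 -c "
from h import *
lip()
togo([.466,.220,.34],quat(5.9))
c=optics.camera('side');crop(c,240,100,440,260,'s7',4)
"
```

```text
time: 8.65
position: [0.517, 0.0257, 0.3163]
tool_rot: [0.667, 0.745, 0.02, -0.019]
ft_force: [-0.9, 1.4, -3.4]
grip_width: 0.0153
lip in hopper [-0.0003  0.0501  0.2589] toolz [-0.0024  0.0557 -0.9984] q [-0.1993  0.2776  1.5746  0.0561  1.3032 -0.3243] w 0.01527016492220864 t 8.65 [-0.8975  1.3571 -3.4343]
t 8.65 pos [0.517  0.0257 0.3163] q [-0.1993  0.2776  1.5746  0.0561  1.3032 -0.3243] f [-0.8975  1.3571 -3.4343] w 0.0153
d mm [198.7151 -29.3971   6.2492] rotvec [ 0.0035 -0.0556  0.0068]
```

View pics/s7.png

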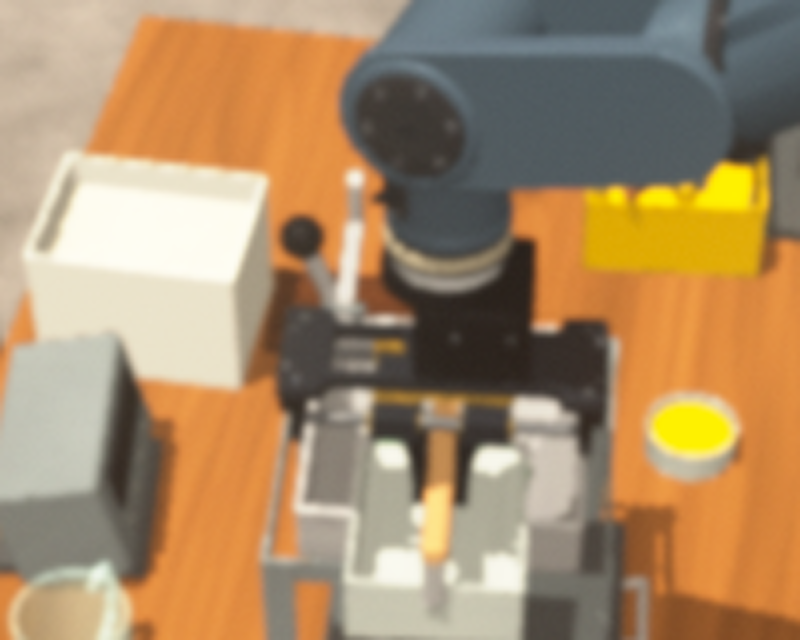

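```bash
python3 -m inch '[{"ax":0,"ay":-0.055,"az":0,"dx":10,"dy":-1,"dz":-5,"gripper":0},{"ax":0,"ay":0,"az":0,"dx":28,"dy":-5,"dz":0,"gripper":0},{"ax":0,"ay":0,"az":0,"dx":38,"dy":-6,"dz":0,"gripper":0},{"ax":0,"ay":0,"az":0,"dx":38,"dy":-6,"dz":0,"gripper":0},{"ax":0,"ay":0,"az":0,"dx":38,"dy":-6,"dz":0,"gripper":0},{"ax":0,"ay":0,"az":0,"dx":30,"dy":-6,"dz":5,"gripper":0},{"ax":0,"ay":0,"az":0,"dx":15,"dy":0,"dz":25,"gripper":0},{"ax":0,"ay":0,"az":0,"dx":0,"dy":0,"dz":40,"gripper":0}]'
python3 -m inch '[{"ax":0,"ay":0,"az":0,"dx":0,"dy":0,"dz":45,"gripper":0},{"ax":0,"ay":0,"az":0,"dx":0,"dy":0,"dz":45,"gripper":0},{"ax":0,"ay":0,"az":0,"dx":0,"dy":0,"dz":40,"gripper":0},{"ax":0,"ay":0,"az":0,"dx":0,"dy":0,"dz":25,"gripper":0},{"ax":0,"ay":0,"az":0,"dx":0,"dy":0,"dz":15,"gripper":0},{"ax":0,"ay":0,"az":0,"dx":0,"dy":0,"dz":0,"gripper":0},{"ax":0,"ay":0,"az":0,"dx":0,"dy":0,"dz":0,"gripper":0}]'
python3 -c "
from h import *
togo([.466,.220,.0742],quat(5.9))
c=optics.camera('side');crop(c,280,240,480,400,'s8',4)
"
```

```text
time: 9.5
position: [0.4674, 0.22, 0.254]
tool_rot: [0.666, 0.746, 0.006, -0.0]
ft_force: [1.4, -0.7, -4.1]
grip_width: 0.0156
time: 10.2
position: [0.4671, 0.2176, 0.082]
tool_rot: [0.668, 0.744, 0.002, -0.002]
ft_force: [-0.4, 0.5, -2.8]
grip_width: 0.0152
t 10.2 pos [0.4671 0.2176 0.082 ] q [0.2154 0.6024 1.8283 0.0087 0.7094 0.1011] f [-0.3941  0.5174 -2.8421] w 0.0152
d mm [ 2.3436 -0.824  26.7696] rotvec [ 0.0009 -0.0058  0.0048]
```

View pics/s8.png

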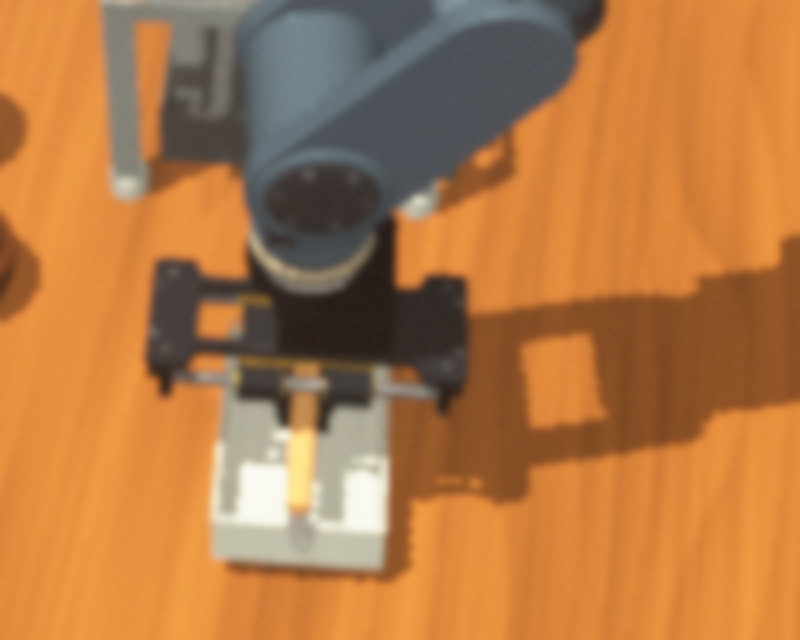

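Scoop level and empty just above the bench. Lower the last ~26 mm, watching force.

```bash
python3 -m inch '[{"ax":0,"ay":-0.005,"az":0,"dx":0,"dy":0,"dz":12,"gripper":0},{"ax":0,"ay":0,"az":0,"dx":0,"dy":0,"dz":9,"gripper":0},{"ax":0,"ay":0,"az":0,"dx":0,"dy":0,"dz":3,"gripper":0},{"ax":0,"ay":0,"az":0,"dx":0,"dy":0,"dz":2,"gripper":0},{"ax":0,"ay":0,"az":0,"dx":0,"dy":0,"dz":0.5,"gripper":0},{"ax":0,"ay":0,"az":0,"dx":0,"dy":0,"dz":0,"gripper":0}]'
```

```text
time: 10.85
position: [0.4665, 0.2167, 0.0552]
tool_rot: [0.668, 0.744, -0.0, -0.0]
ft_force: [-3.1, -0.2, 5.6]
grip_width: 0.0155
```

```bash
python3 -m inch '[{"ax":0,"ay":0,"az":0,"dx":0,"dy":0,"dz":0,"gripper":30},{"ax":0,"ay":0,"az":0,"dx":0,"dy":0,"dz":0,"gripper":60},{"ax":0,"ay":0,"az":0,"dx":0,"dy":0,"dz":0,"gripper":60},{"ax":0,"ay":0,"az":0,"dx":0,"dy":0,"dz":0,"gripper":60},{"ax":0,"ay":0,"az":0,"dx":0,"dy":0,"dz":-15,"gripper":60},{"ax":0,"ay":0,"az":0,"dx":0,"dy":0,"dz":-30,"gripper":60},{"ax":0,"ay":0,"az":0,"dx":0,"dy":0,"dz":-45,"gripper":60},{"ax":0,"ay":0,"az":0,"dx":0,"dy":0,"dz":-50,"gripper":60}]' 20
python3 -m inch '[{"ax":0,"ay":0,"az":0,"dx":0,"dy":0,"dz":-50,"gripper":60},{"ax":0,"ay":0,"az":0,"dx":0,"dy":0,"dz":-50,"gripper":60},{"ax":0,"ay":0,"az":0,"dx":0,"dy":0,"dz":-50,"gripper":60},{"ax":0,"ay":0,"az":0,"dx":0,"dy":0,"dz":-30,"gripper":60}]'
python3 -c "
from h import *
togo(hop(.079,-.193,.40),quat(5.9))
c=optics.camera('side');crop(c,240,130,440,290,'s9a',4);crop(c,280,270,440,400,'s9',4)
"
```

```text
time: 11.65
position: [0.4661, 0.2164, 0.1947]
tool_rot: [0.668, 0.744, -0.001, -0.001]
ft_force: [0.7, -0.3, -0.5]
grip_width: 0.0523
time: 12.05
position: [0.4681, 0.2171, 0.3788]
tool_rot: [0.668, 0.744, 0.003, 0.002]
ft_force: [0.5, -0.9, -0.1]
grip_width: 0.052
t 12.05 pos [0.4681 0.2171 0.3788] q [0.2173 0.2199 1.4807 0.0001 1.4344 0.1103] f [ 0.4704 -0.8969 -0.142 ] w 0.052
d mm [-533.9049  106.8544   -1.9424] rotvec [ 0.0067 -0.0008  0.0041]
```

View pics/s9.png

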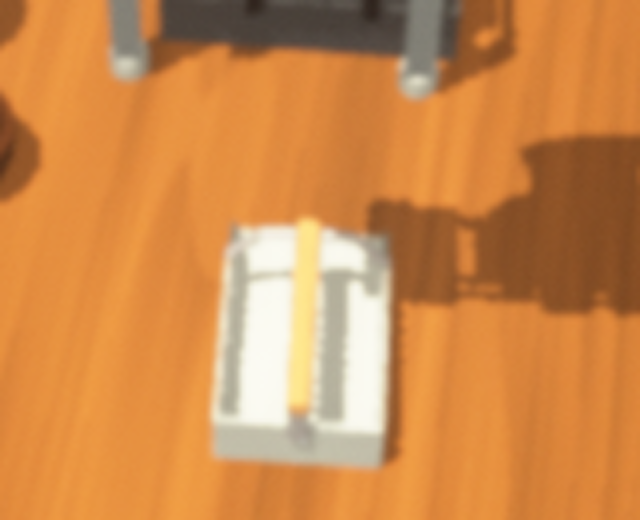

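View pics/s9a.png

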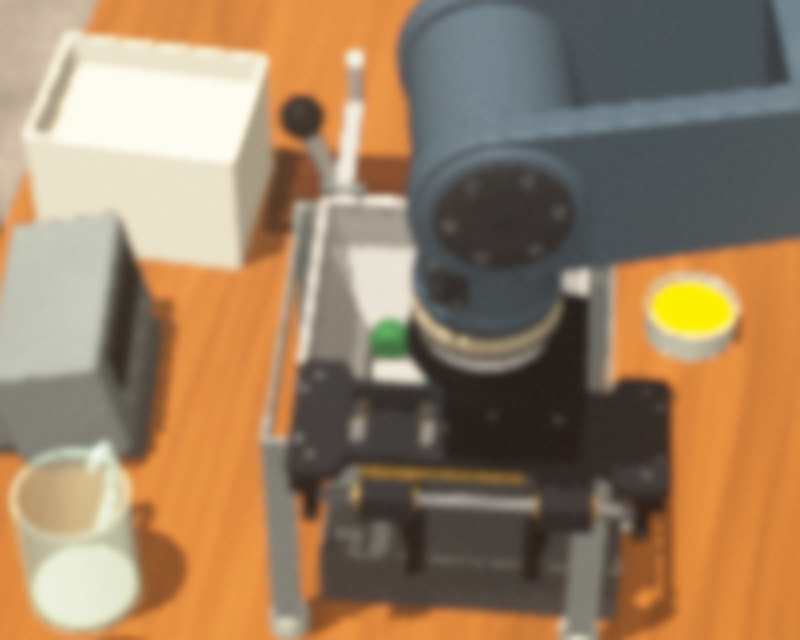

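```bash
python3 -m inch '[{"ax":0,"ay":0,"az":0,"dx":-30,"dy":6,"dz":0,"gripper":60},{"ax":0,"ay":0,"az":0,"dx":-48,"dy":10,"dz":0,"gripper":60},{"ax":0,"ay":0,"az":0,"dx":-48,"dy":10,"dz":0,"gripper":60},{"ax":0,"ay":0,"az":0,"dx":-48,"dy":10,"dz":0,"gripper":60},{"ax":0,"ay":0,"az":0,"dx":-48,"dy":10,"dz":0,"gripper":60},{"ax":0,"ay":0,"az":0,"dx":-48,"dy":10,"dz":0,"gripper":60},{"ax":0,"ay":0,"az":0,"dx":-48,"dy":10,"dz":0,"gripper":60},{"ax":0,"ay":0,"az":0,"dx":-48,"dy":10,"dz":0,"gripper":60}]' 10
python3 -m inch '[{"ax":0,"ay":0,"az":0,"dx":-48,"dy":10,"dz":0,"gripper":60},{"ax":0,"ay":0,"az":0,"dx":-48,"dy":10,"dz":0,"gripper":60},{"ax":0,"ay":0,"az":0,"dx":-42,"dy":10,"dz":0,"gripper":60},{"ax":0,"ay":0,"az":0,"dx":-20,"dy":2,"dz":0,"gripper":60},{"ax":0,"ay":0,"az":0,"dx":0,"dy":0,"dz":0,"gripper":60},{"ax":0,"ay":0,"az":0,"dx":0,"dy":0,"dz":0,"gripper":60}]'
python3 -c "
from h import *
togo(hop(.079,-.193,.265),quat(5.9))
c=optics.camera('wrist');cv2.imwrite('pics/w2.png',c['img'][:,:,::-1])
print(proj(c,[hop(.0793,-.1926,.283),[.6571,-.2326,.2853]]))
c=optics.camera('side');crop(c,240,100,440,260,'s10',4);print(proj(c,[robot.get_obs()['position'],hop(.0793,-.1926,.283)]))
c=optics.camera('top');crop(c,300,150,460,270,'t10',5)
"
```

```text
time: 12.9
position: [0.5818, -0.1409, 0.3737]
tool_rot: [0.668, 0.744, -0.0, -0.0]
ft_force: [1.0, 0.4, 0.7]
grip_width: 0.0523
time: 13.5
position: [0.63, -0.2924, 0.3731]
tool_rot: [0.669, 0.744, 0.0, -0.001]
ft_force: [0.1, 0.1, -0.0]
grip_width: 0.052
t 13.5 pos [ 0.63   -0.2924  0.3731] q [-0.5953  0.5204  1.0293  0.0007  1.5945 -0.7017] f [ 0.0568  0.1494 -0.0166] w 0.052
d mm [-10.355    0.5207 127.1132] rotvec [-0.0015 -0.0022  0.0034]
[[324.5327 259.1583]
 [373.2347 165.6809]]
[[327.6813 120.8853]
 [328.3152 144.5332]]
```

View pics/w2.png

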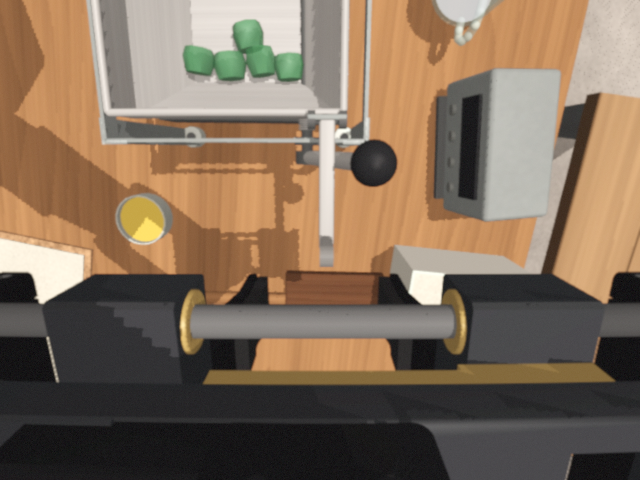

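View pics/s10.png

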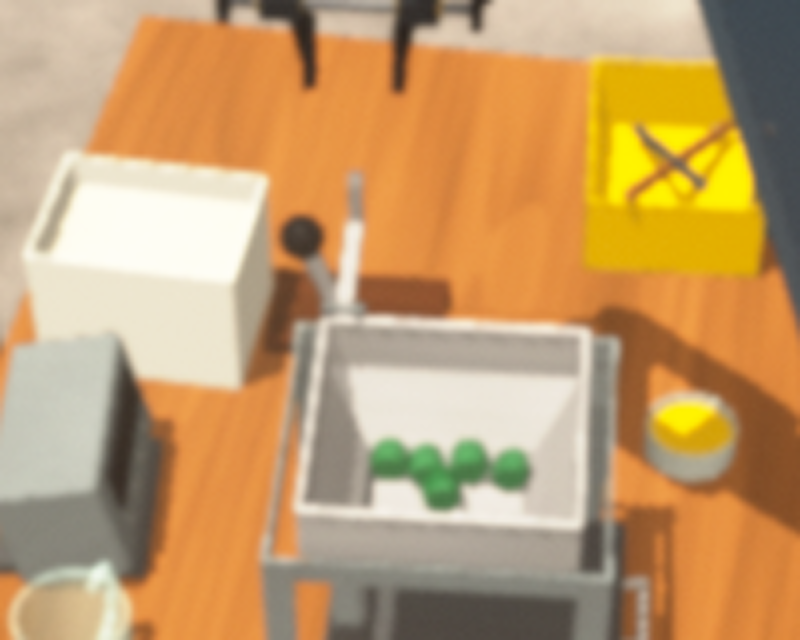

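View pics/t10.png

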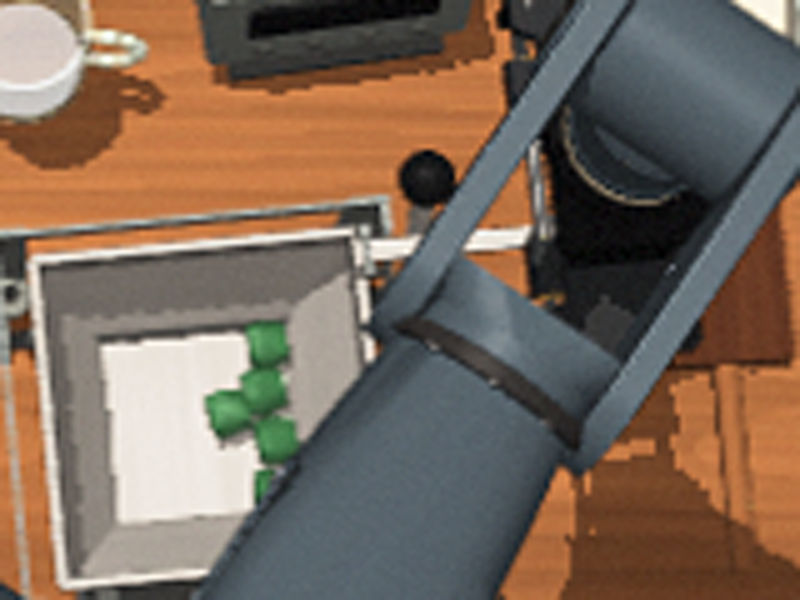

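```bash
python3 -m inch '[{"ax":0,"ay":0,"az":0,"dx":-5,"dy":0.5,"dz":20,"gripper":60},{"ax":0,"ay":0,"az":0,"dx":-5,"dy":0.5,"dz":30,"gripper":60},{"ax":0,"ay":0,"az":0,"dx":0,"dy":0,"dz":30,"gripper":50},{"ax":0,"ay":0,"az":0,"dx":0,"dy":0,"dz":20,"gripper":50},{"ax":0,"ay":0,"az":0,"dx":0,"dy":0,"dz":14,"gripper":50},{"ax":0,"ay":0,"az":0,"dx":0,"dy":0,"dz":5,"gripper":50},{"ax":0,"ay":0,"az":0,"dx":0,"dy":0,"dz":0,"gripper":50},{"ax":0,"ay":0,"az":0,"dx":0,"dy":0,"dz":0,"gripper":50}]' 10
python3 -c "
from h import *
togo(hop(.079,-.193,.273),quat(5.9))
c=optics.camera('wrist');cv2.imwrite('pics/w3.png',c['img'][:,:,::-1])
c=optics.camera('side');crop(c,280,100,380,180,'s11',8)
"
```

```text
time: 14.45
position: [0.6333, -0.3027, 0.2569]
tool_rot: [0.668, 0.744, 0.0, 0.001]
ft_force: [0.8, 0.5, 1.2]
grip_width: 0.0437
t 14.45 pos [ 0.6333 -0.3027  0.2569] q [-0.6047  0.6045  1.1828  0.      1.3515 -0.7121] f [0.7513 0.476  1.2188] w 0.0437
d mm [ 0.5385 -1.8319  2.9054] rotvec [0.0021 0.0018 0.0044]
```

View pics/w3.png

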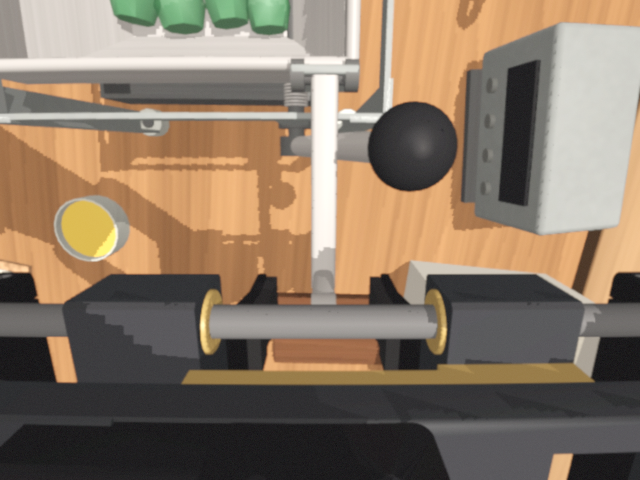

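View pics/s11.png

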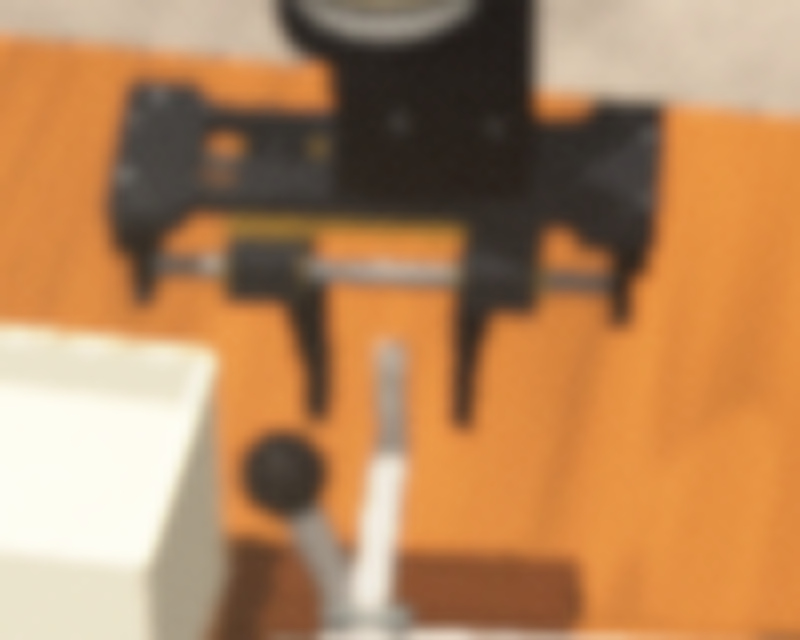

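```bash
python3 -m inch '[{"ax":0,"ay":0,"az":0,"dx":0,"dy":-0.5,"dz":1.5,"gripper":20},{"ax":0,"ay":0,"az":0,"dx":0,"dy":0,"dz":0,"gripper":0},{"ax":0,"ay":0,"az":0,"dx":0,"dy":0,"dz":0,"gripper":0},{"ax":0,"ay":0,"az":0,"dx":0,"dy":0,"dz":0,"gripper":0},{"ax":0,"ay":0,"az":0,"dx":0,"dy":0,"dz":0,"gripper":0},{"ax":0,"ay":0,"az":0,"dx":0,"dy":0,"dz":0,"gripper":0}]' 12
python3 -m inch '[{"ax":0,"ay":0,"az":0,"dx":5,"dy":0,"dz":-12,"gripper":0},{"ax":0,"ay":0,"az":0,"dx":7,"dy":0,"dz":-12,"gripper":0},{"ax":0,"ay":0,"az":0,"dx":0,"dy":0,"dz":0,"gripper":0}]'
python3 -c "
from h import *
o=log();print(hf(o['position']))
c=optics.camera('side');crop(c,280,90,380,170,'s12',8)
"
```

```text
time: 15.15
position: [0.6332, -0.3025, 0.254]
tool_rot: [0.668, 0.744, 0.001, 0.001]
ft_force: [4.3, 0.2, -0.7]
grip_width: 0.0098
time: 15.45
position: [0.6321, -0.2913, 0.2804]
tool_rot: [0.668, 0.744, 0.0, 0.003]
ft_force: [2.0, -2.2, 2.6]
grip_width: 0.0103
[ 0.0808 -0.1821  0.2804]
```

View pics/s12.png

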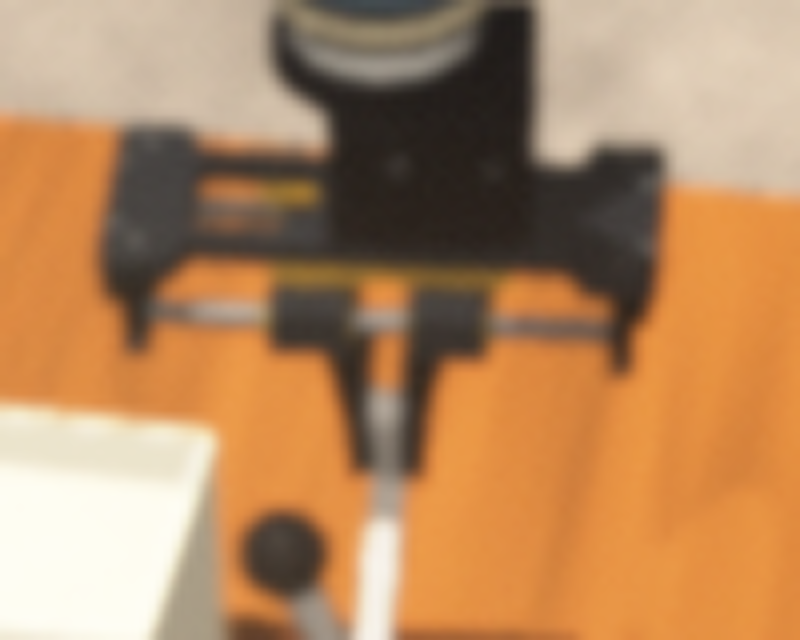

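```bash
python3 -m inch '[{"ax":0,"ay":0,"az":0,"dx":18,"dy":-0.5,"dz":-20.3,"gripper":0},{"ax":0,"ay":0,"az":0,"dx":22.6,"dy":0,"dz":-14.9,"gripper":0},{"ax":0,"ay":0,"az":0,"dx":25.7,"dy":0,"dz":-8.5,"gripper":0},{"ax":0,"ay":0,"az":0,"dx":27,"dy":0,"dz":-1.6,"gripper":0},{"ax":0,"ay":0,"az":0,"dx":0,"dy":0,"dz":0,"gripper":0}]'
python3 -c "
from h import *
o=log();print(hf(o['position']))
c=optics.camera('side');crop(c,270,70,410,180,'s13',5)
"
```

```text
time: 16.0
position: [0.6223, -0.1946, 0.3264]
tool_rot: [0.667, 0.745, 0.003, 0.003]
ft_force: [4.0, 2.4, 8.7]
grip_width: 0.0098
[ 0.081  -0.0849  0.3264]
```

View pics/s13.png

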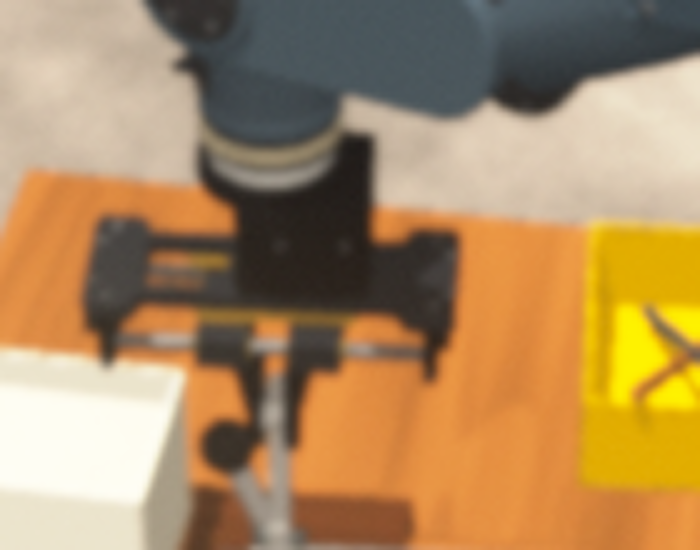

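```bash
python3 -m inch '[{"ax":0,"ay":0,"az":0,"dx":26,"dy":0,"dz":3,"gripper":0},{"ax":0,"ay":0,"az":0,"dx":17,"dy":0,"dz":7,"gripper":0},{"ax":0,"ay":0,"az":0,"dx":0,"dy":0,"dz":0,"gripper":0}]'
python3 -c "
from h import *
o=log();print(hf(o['position']))
c=optics.camera('side');crop(c,270,70,410,180,'s14',5)
"
```

```text
time: 16.35
position: [0.6179, -0.152, 0.3132]
tool_rot: [0.667, 0.745, 0.003, 0.001]
ft_force: [6.9, 3.6, 2.5]
grip_width: 0.0099
[ 0.081  -0.042   0.3132]
```

View pics/s14.png

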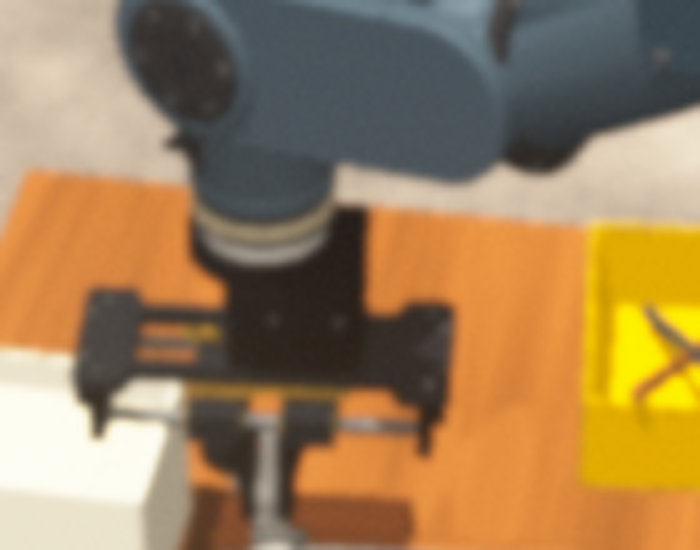

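```bash
python3 -m inch '[{"ax":0,"ay":0,"az":0,"dx":0,"dy":0,"dz":0,"gripper":40},{"ax":0,"ay":0,"az":0,"dx":0,"dy":0,"dz":0,"gripper":40},{"ax":0,"ay":0,"az":0,"dx":0,"dy":0,"dz":0,"gripper":40},{"ax":0,"ay":0,"az":0,"dx":0,"dy":0,"dz":-20,"gripper":40},{"ax":0,"ay":0,"az":0,"dx":0,"dy":0,"dz":-30,"gripper":40},{"ax":0,"ay":0,"az":0,"dx":0,"dy":0,"dz":-40,"gripper":70},{"ax":0,"ay":0,"az":0,"dx":0,"dy":0,"dz":0,"gripper":70}]'
python3 -c "
from h import *
o=log();print(hf(o['position']),o['q'])
c=optics.camera('side');crop(c,250,70,410,190,'s15',5)
import pickle;t=optics.camera('top');crop(t,300,150,460,270,'t15',5);pickle.dump((t,c),open('c1.pkl','wb'))
"
```

```text
time: 17.1
position: [0.6173, -0.1565, 0.4091]
tool_rot: [0.668, 0.744, 0.001, 0.005]
ft_force: [0.1, -0.1, 0.3]
grip_width: 0.0434
[ 0.0799 -0.0465  0.4091] [-0.4233  0.3996  1.1386 -0.0006  1.5932 -0.5297]
```

View pics/s15.png

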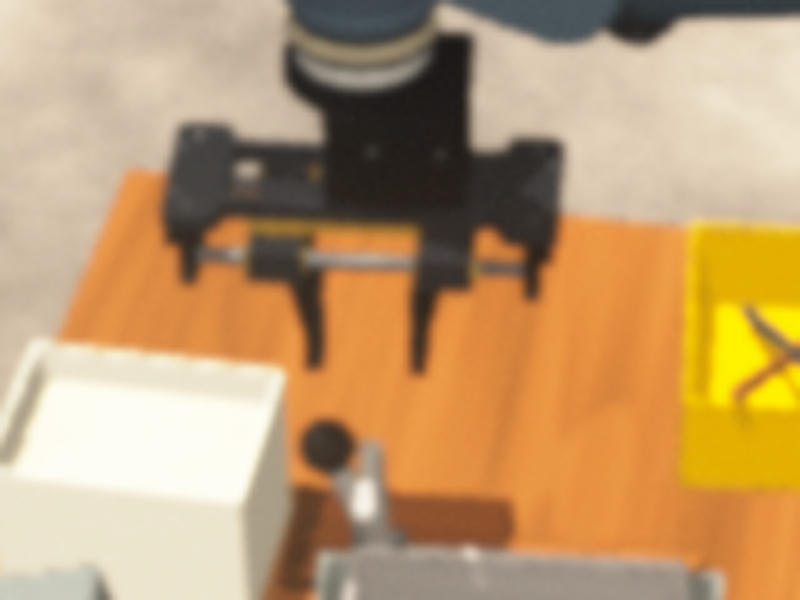

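View pics/t15.png

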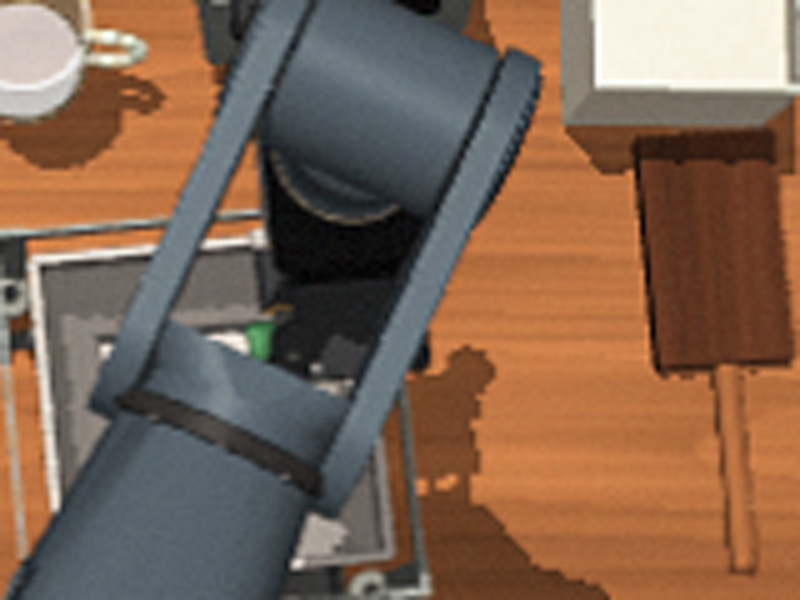

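```bash
cat >> h.py <<'E'
K=np.array([.6571,-.2326,.2853])
def lev(lean,back=0,k=K):
    hy=np.array([-np.sin(np.radians(HY)),np.cos(np.radians(HY)),0]); q=quat(HY,hy*lean)
    togo(k-q.apply([0,0,1])*back,q)
E
python3 -c "
from h import *
lev(.33,.09)
o=log();print((R.from_quat(o['tool_rot']).inv()*quat(5.9)).as_rotvec())"
```

```text
t 17.2 pos [ 0.6153 -0.1556  0.4037] q [-0.4232  0.4032  1.1466 -0.0005  1.5912 -0.5297] f [ 0.6399  0.754  -0.1026] w 0.0512
d mm [-81.0877  56.388   51.2999] rotvec [0.3302 0.0012 0.0033]
[0.0002 0.0007 0.0035]
```

```bash
python3 -m inch '[{"ax":0,"ay":0,"az":0,"dx":-27,"dy":0,"dz":0,"gripper":70},{"ax":0,"ay":0,"az":0,"dx":-27,"dy":20,"dz":0,"gripper":70},{"ax":0,"ay":0,"az":0,"dx":-27,"dy":36,"dz":0,"gripper":70},{"ax":0.11,"ay":0,"az":0,"dx":0,"dy":0,"dz":0,"gripper":70},{"ax":0.11,"ay":0,"az":0,"dx":0,"dy":0,"dz":0,"gripper":70},{"ax":0.11,"ay":0,"az":0,"dx":0,"dy":0,"dz":0,"gripper":70},{"ax":0,"ay":0,"az":0,"dx":0,"dy":0,"dz":0,"gripper":70}]'
python3 -c "
from h import *
lev(.33)
c=optics.camera('wrist');cv2.imwrite('pics/w5.png',c['img'][:,:,::-1]);print(proj(c,K))
c=optics.camera('side');crop(c,250,70,410,190,'s16',5);print(proj(c,[K,log()['position']]))
"
```

```text
time: 17.9
position: [0.6811, -0.2291, 0.3958]
tool_rot: [0.658, 0.734, -0.124, -0.115]
ft_force: [0.3, 1.1, -0.9]
grip_width: 0.0609
t 17.9 pos [ 0.6811 -0.2291  0.3958] q [-0.4108  0.7426  0.6023 -0.186   2.0887 -0.5887] f [ 0.2718  1.0992 -0.8766] w 0.0609
d mm [ -1.5041  14.0679 131.3012] rotvec [-0.0091 -0.0032  0.007 ]
[[340.867  240.2663]]
[[314.7115 158.5647]
 [304.7873 125.0671]]
```

View pics/w5.png

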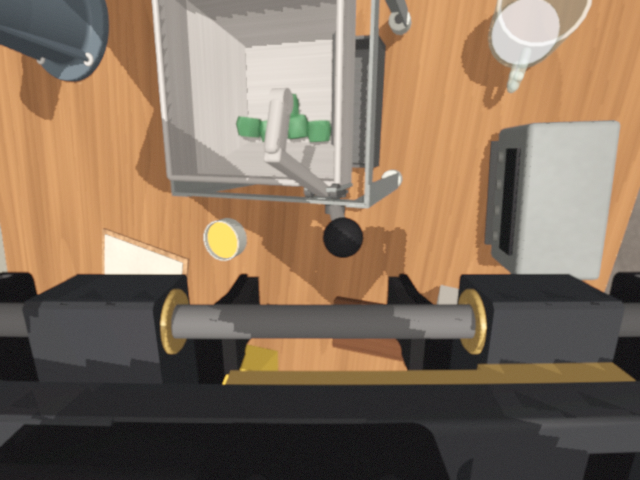

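View pics/s16.png

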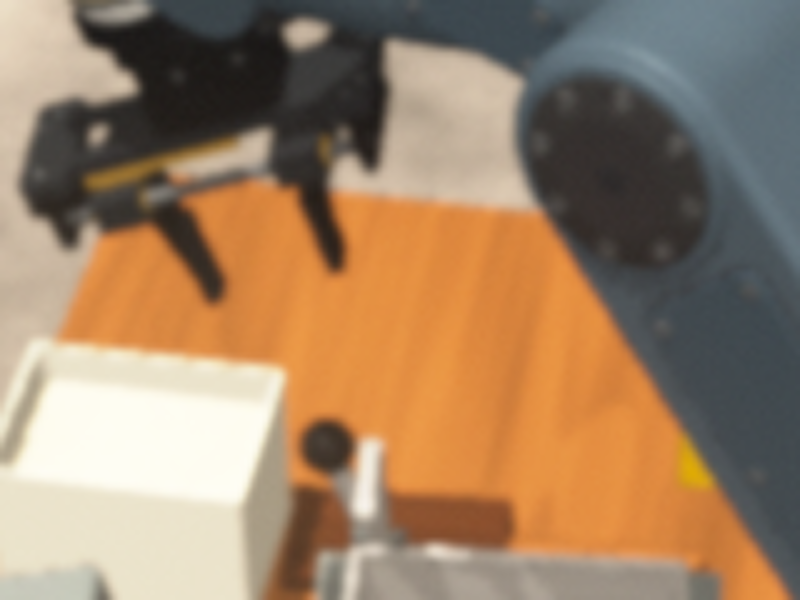

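```bash
python3 -m inch '[{"ax":0,"ay":0,"az":0.005,"dx":-1,"dy":7,"dz":20,"gripper":70},{"ax":0,"ay":0,"az":0,"dx":0,"dy":7,"dz":30,"gripper":70},{"ax":0,"ay":0,"az":0,"dx":0,"dy":0,"dz":25,"gripper":70},{"ax":0,"ay":0,"az":0,"dx":0,"dy":0,"dz":15,"gripper":70},{"ax":0,"ay":0,"az":0,"dx":0,"dy":0,"dz":0,"gripper":70}]'
python3 -c "
from h import *
lev(.33)
c=optics.camera('side');crop(c,250,70,410,190,'s17',5)
"
```

```text
time: 18.5
position: [0.6615, -0.2323, 0.3124]
tool_rot: [0.661, 0.732, -0.123, -0.111]
ft_force: [0.4, -0.2, -0.3]
grip_width: 0.0608
t 18.5 pos [ 0.6615 -0.2323  0.3124] q [-0.425   0.7306  0.8325 -0.1715  1.8655 -0.5521] f [ 0.3568 -0.1574 -0.2998] w 0.0608
d mm [ 0.0965  4.7226 46.0198] rotvec [-0.0031 -0.0016 -0.0018]
```

View pics/s17.png

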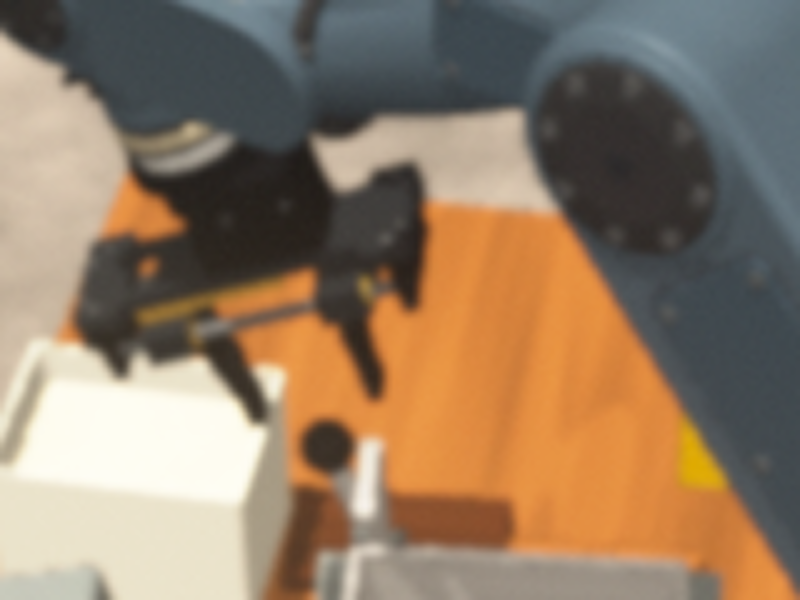

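```bash
python3 -c "
from h import *
import pickle
t,s=pickle.load(open('c0.pkl','rb'))
print(bydepth(t,[(414,116),(459,116),(414,168),(459,168),(416,176),(340,130),(393,125)]))
print(bydepth(s,[(252,146),(305,147),(302,168),(253,165),(270,190),(300,190)]))
"
```

```text
[[ 0.9396 -0.3674 -0.0008]
 [ 0.9067 -0.4863  0.1195]
 [ 0.7572 -0.3572  0.041 ]
 [ 0.7441 -0.4835  0.1131]
 [ 0.7393 -0.3705  0.0006]
 [ 0.8599 -0.1186  0.106 ]
 [ 0.9059 -0.2967  0.0067]]
[[ 1.3064 -1.4694 -0.7628]
 [ 0.7454 -0.476   0.1165]
 [ 0.7451 -0.4199  0.0738]
 [ 0.8888 -0.3556  0.1201]
 [ 0.8116 -0.2686  0.105 ]
 [ 0.7436 -0.3712  0.0202]]
```

```bash
python3 -m inch '[{"ax":0,"ay":0,"az":0,"dx":0,"dy":4,"dz":15,"gripper":70},{"ax":0,"ay":0,"az":0,"dx":0,"dy":0.5,"dz":15,"gripper":70},{"ax":0,"ay":0,"az":0,"dx":0,"dy":0,"dz":11,"gripper":70},{"ax":0,"ay":0,"az":0,"dx":0,"dy":0,"dz":2,"gripper":70},{"ax":0,"ay":0,"az":0,"dx":0,"dy":0,"dz":0,"gripper":70}]'
python3 -c "
from h import *
lev(.35)
c=optics.camera('wrist');cv2.imwrite('pics/w6.png',c['img'][:,:,::-1])
c=optics.camera('side');crop(c,270,90,370,170,'s18',8)
"
```

```text
time: 19.05
position: [0.6548, -0.2337, 0.2721]
tool_rot: [0.661, 0.732, -0.122, -0.109]
ft_force: [0.5, 0.4, 0.1]
grip_width: 0.0609
t 19.05 pos [ 0.6548 -0.2337  0.2721] q [-0.4299  0.7406  0.9152 -0.1697  1.7681 -0.5412] f [0.5286 0.3717 0.1415] w 0.0609
d mm [ 0.9039 -2.3369  5.7535] rotvec [ 0.021   0.0017 -0.0016]
```

View pics/w6.png

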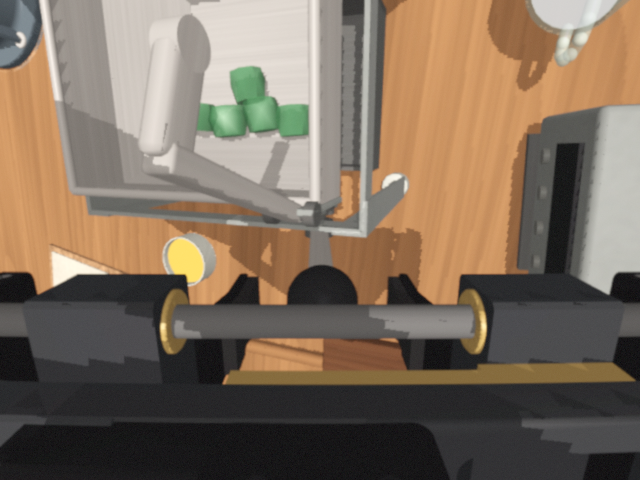

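View pics/s18.png

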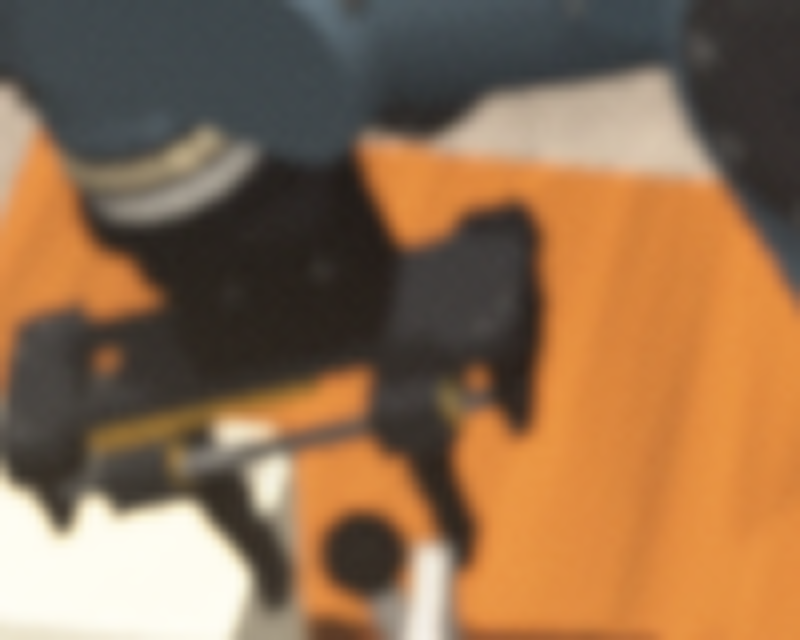

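```bash
python3 -m inch '[{"ax":0,"ay":0,"az":0,"dx":0,"dy":-1,"dz":2,"gripper":40},{"ax":0,"ay":0,"az":0,"dx":0,"dy":0,"dz":0,"gripper":20},{"ax":0,"ay":0,"az":0,"dx":0,"dy":0,"dz":0,"gripper":20},{"ax":0,"ay":0,"az":0,"dx":0,"dy":0,"dz":0,"gripper":20},{"ax":0,"ay":0,"az":0,"dx":0,"dy":0,"dz":0,"gripper":20},{"ax":0,"ay":0,"az":0,"dx":0,"dy":0,"dz":0,"gripper":20}]' 35
python3 -c "
from h import *
lev(.35)
"
```

```text
time: 19.75
position: [0.6533, -0.2337, 0.2697]
tool_rot: [0.661, 0.732, -0.122, -0.109]
ft_force: [-0.8, -0.2, 0.4]
grip_width: 0.0302
t 19.75 pos [ 0.6533 -0.2337  0.2697] q [-0.4306  0.7401  0.9226 -0.1697  1.7617 -0.5412] f [-0.7573 -0.2058  0.4137] w 0.0302
d mm [ 0.7035 -1.7582  3.0168] rotvec [ 0.0205  0.0014 -0.0012]
```

```bash
python3 -m inch '[{"ax":-0.1,"ay":0,"az":0,"dx":0,"dy":-13.4,"dz":0.7,"gripper":10},{"ax":-0.1,"ay":0,"az":0,"dx":0,"dy":-13.4,"dz":0.7,"gripper":10},{"ax":-0.1,"ay":0,"az":0,"dx":0,"dy":-13.4,"dz":0.7,"gripper":10},{"ax":0,"ay":0,"az":0,"dx":0,"dy":0,"dz":0,"gripper":10}]'
python3 -c "
from h import *
o=log();r=R.from_quat(o['tool_rot']);print('grasp',hf(o['position']-r.apply([0,0,.016])),o['q'],o['grip_width'],o['ft_force'])
c=optics.camera('side');crop(c,250,70,410,190,'s19',5)
"
```

```text
time: 20.15
position: [0.61, -0.2374, 0.276]
tool_rot: [0.671, 0.742, -0.012, -0.011]
ft_force: [2.4, 0.0, -8.9]
grip_width: 0.0301
grasp [ 0.0649 -0.1262  0.292 ] [-0.5326  0.5321  1.2665 -0.0194  1.3693 -0.6289] 0.030119635758425765 [ 2.44    0.0374 -8.9409]
```

View pics/s19.png

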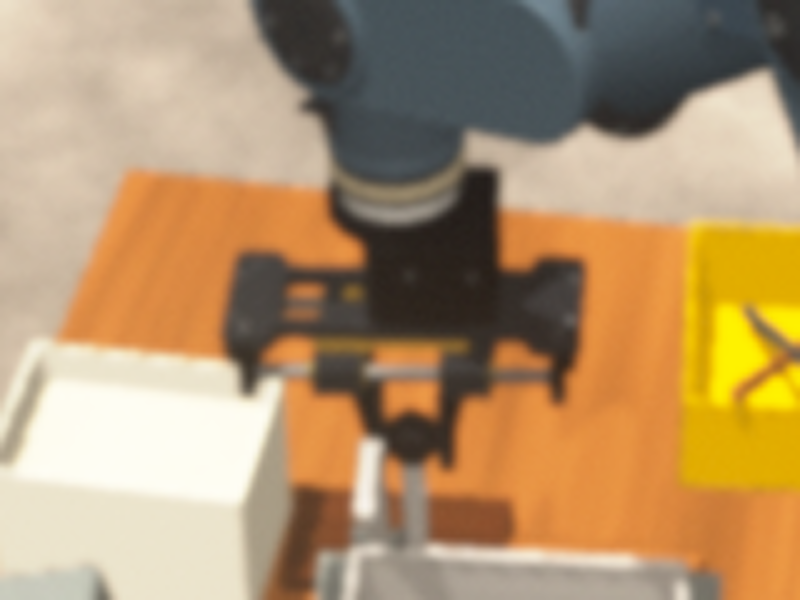

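```bash
python3 -m inch '[{"ax":-0.1,"ay":0,"az":0,"dx":0,"dy":-13.4,"dz":1.7,"gripper":10},{"ax":-0.1,"ay":0,"az":0,"dx":0,"dy":-13.4,"dz":0.7,"gripper":10},{"ax":-0.1,"ay":0,"az":0,"dx":0,"dy":-13.4,"dz":0.7,"gripper":10},{"ax":-0.1,"ay":0,"az":0,"dx":0,"dy":-13.4,"dz":0.7,"gripper":10},{"ax":0,"ay":0,"az":0,"dx":0,"dy":0,"dz":0,"gripper":10}]'
python3 -c "
from h import *
o=log();r=R.from_quat(o['tool_rot']);print('grasp',hf(o['position']-r.apply([0,0,.016])),o['q'],o['grip_width'],o['ft_force'])
"
```

```text
time: 20.7
position: [0.5603, -0.2416, 0.2661]
tool_rot: [0.659, 0.729, 0.137, 0.122]
ft_force: [4.8, 5.2, -2.6]
grip_width: 0.0304
grasp [ 0.0087 -0.1253  0.281 ] [-0.7291  0.3538  1.6724  0.352   0.8939 -1.0208] 0.030383316051676774 [ 4.7836  5.1898 -2.5837]
```

```bash
python3 -m inch '[{"ax":-0.1,"ay":0,"az":0,"dx":0.5,"dy":-13.4,"dz":0.7,"gripper":10},{"ax":-0.1,"ay":0,"az":0,"dx":0,"dy":-13.4,"dz":0.7,"gripper":10},{"ax":-0.1,"ay":0,"az":0,"dx":0,"dy":-13.4,"dz":0.7,"gripper":10},{"ax":0,"ay":0,"az":0,"dx":0,"dy":-2,"dz":0,"gripper":10},{"ax":0,"ay":0,"az":0,"dx":0,"dy":0,"dz":0,"gripper":10},{"ax":0,"ay":0,"az":0,"dx":0,"dy":0,"dz":0,"gripper":10}]'
python3 -c "
from h import *
o=log();r=R.from_quat(o['tool_rot']);print('grasp',hf(o['position']-r.apply([0,0,.016])),o['q'],o['grip_width'],o['ft_force'])
K1=hf(o['position']-r.apply([0,0,.016]));print('lean',np.arctan2(.060-K1[0],K1[2]-.144))
c=optics.camera('side');crop(c,250,80,450,230,'s20',4)
c=optics.camera('wrist');cv2.imwrite('pics/w7.png',c['img'][:,:,::-1])
c=optics.camera('top');crop(c,270,140,430,290,'t20',4)
"
```

```text
time: 21.3
position: [0.5324, -0.2448, 0.2509]
tool_rot: [0.632, 0.707, 0.239, 0.211]
ft_force: [-4.9, 4.2, 14.4]
grip_width: 0.03
grasp [-0.0233 -0.1257  0.2636] [-0.9072  0.3338  1.9187  0.8862  0.7288 -1.6538] 0.03000024603180554 [-4.8613  4.1788 14.442 ]
lean 0.6082119457554884
```

View pics/s20.png

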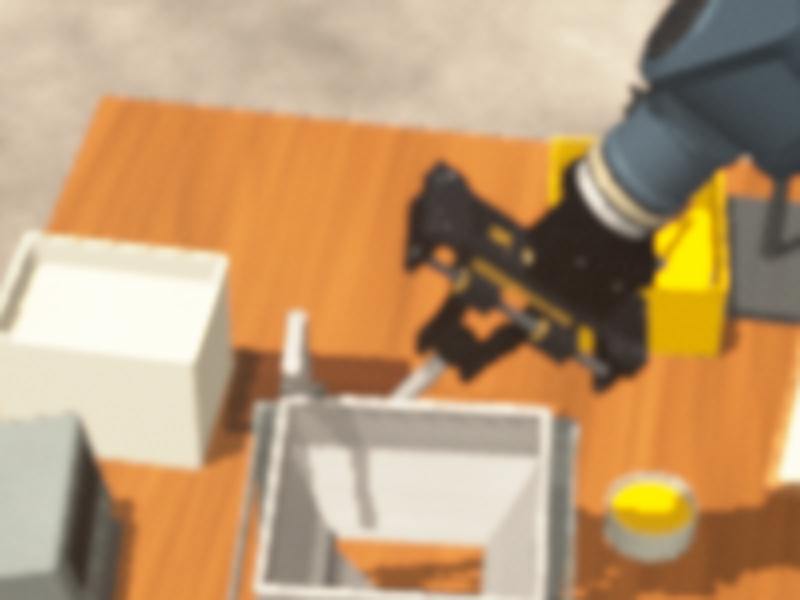

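View pics/w7.png

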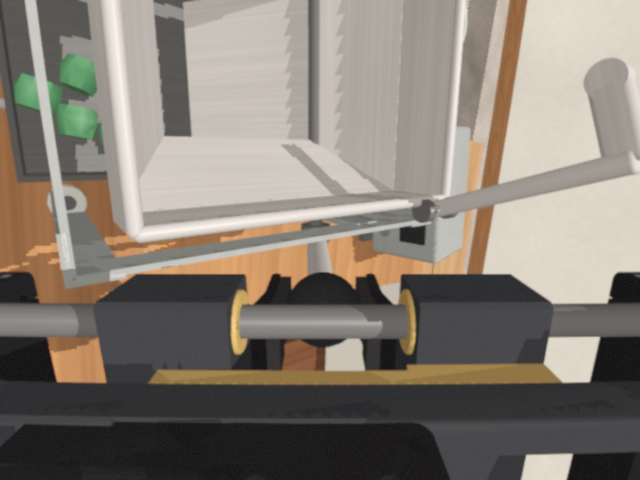

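View pics/t20.png

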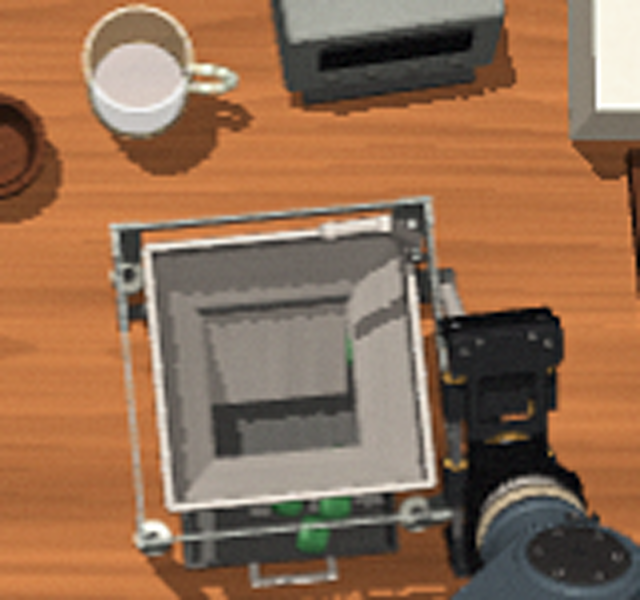

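```bash
python3 -m inch '[{"ax":-0.03,"ay":0,"az":0,"dx":0,"dy":-4,"dz":-1,"gripper":10},{"ax":-0.03,"ay":0,"az":0,"dx":0,"dy":-4,"dz":0,"gripper":10},{"ax":0,"ay":0,"az":0,"dx":0,"dy":0,"dz":0,"gripper":10},{"ax":0,"ay":0,"az":0,"dx":0,"dy":0,"dz":0,"gripper":10}]'
cat >> h.py <<'E'
def lv():
    o=log();r=R.from_quat(o['tool_rot']);K1=hf(o['position']-r.apply([0,0,.016]));hz=r.apply([0,0,1])
    a=np.radians(HY); hx=hz@[np.cos(a),np.sin(a),0]
    print('grasp',K1,'lever~',.35+np.arctan2(.060-K1[0],K1[2]-.144),'tool lean',np.arctan2(hx,-hz[2]),'f',o['ft_force'],'f tool',r.inv().apply(o['ft_force']),'t',o['time'],o['grip_width'])
E
python3 -c "
from h import *
lv()"
```

```text
time: 21.85
position: [0.528, -0.2453, 0.2476]
tool_rot: [0.624, 0.699, 0.262, 0.231]
ft_force: [9.8, 5.8, 7.4]
grip_width: 0.0302
grasp [-0.0285 -0.1258  0.2597] lever~ 1.0029992175090818 tool lean 0.7135029124758616 f [9.8405 5.8096 7.3656] f tool [ 4.6832 12.6992  1.28  ] t 21.85 0.03022025478213015
```

```bash
python3 -m inch '[{"ax":0,"ay":0,"az":0,"dx":0,"dy":-3,"dz":0,"gripper":10},{"ax":0,"ay":0,"az":0,"dx":0,"dy":0,"dz":0,"gripper":10},{"ax":0,"ay":0,"az":0,"dx":0,"dy":0,"dz":0,"gripper":10}]'
python3 -c "
from h import *
lv()
c=optics.camera('side');crop(c,250,80,450,230,'s21',4);cv2.imwrite('pics/s21f.png',c['img'][:,:,::-1])
c=optics.camera('wrist');cv2.imwrite('pics/w8.png',c['img'][:,:,::-1])
c=optics.camera('top');cv2.imwrite('pics/t21.png',c['img'][:,:,::-1]);crop(c,300,170,400,290,'t21c',5)
lv()
"
```

```text
time: 22.15
position: [0.5279, -0.2453, 0.2476]
tool_rot: [0.623, 0.698, 0.264, 0.232]
ft_force: [18.6, 6.8, 8.6]
grip_width: 0.0304
grasp [-0.0286 -0.1258  0.2596] lever~ 1.0041013464974857 tool lean 0.7186152242686498 f [18.5837  6.7528  8.5805] f tool [ 4.6104 20.1144  6.2235] t 22.15 0.030420087845358296
grasp [-0.0286 -0.1258  0.2596] lever~ 1.004043863150887 tool lean 0.7185574471162923 f [18.4502  7.3236  9.2832] f tool [ 5.1943 20.5258  5.6508] t 22.3 0.029884319137157226
```

View pics/s21f.png

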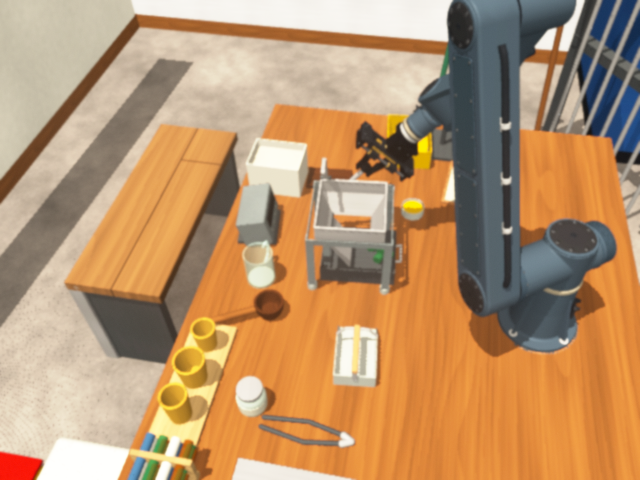

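View pics/w8.png

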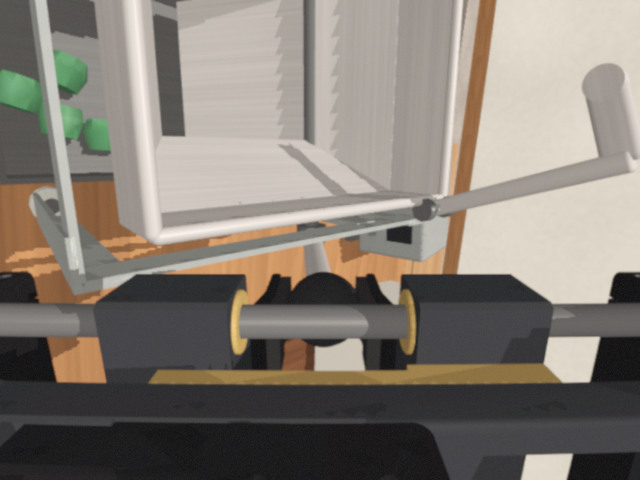

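View pics/t21c.png

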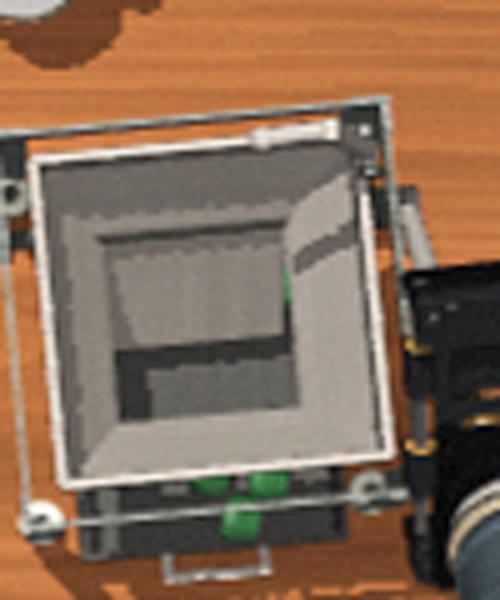

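View pics/t21.png

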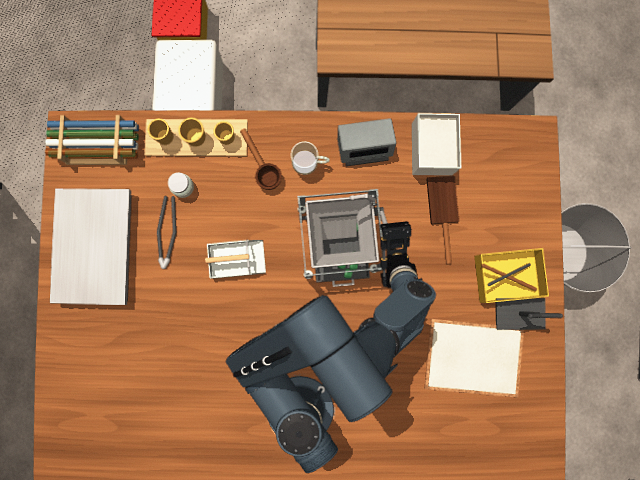

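```bash
python3 -c "
from h import *
c=optics.camera('top');I=c['img'].astype(int)
g=(I[:,:,1]>I[:,:,0]*1.3)&(I[:,:,1]>I[:,:,2]*1.2)&(I[:,:,1]>50)
n,l,s,ce=cv2.connectedComponentsWithStats(g.astype(np.uint8))
X=xyzimg(c)
for i in range(1,n):
    if 300<ce[i][0]<400 and 160<ce[i][1]<300: print('top',ce[i],s[i][4],hf(np.median(X[l==i],axis=0)))
for px in [(330,225),(340,232),(350,230),(357,230),(340,248),(357,245),(325,248),(340,270)]: print(px,hf(X[px[1],px[0]]))
c=optics.camera('side');I=c['img'].astype(int)
g=(I[:,:,1]>I[:,:,0]*1.3)&(I[:,:,1]>I[:,:,2]*1.2)&(I[:,:,1]>40)
n,l,s,ce=cv2.connectedComponentsWithStats(g.astype(np.uint8));X=xyzimg(c)
for i in range(1,n):
    if 290<ce[i][0]<420 and 160<ce[i][1]<300: print('side',ce[i],s[i][4],hf(np.median(X[l==i],axis=0)))
crop(c,300,170,420,300,'s22',5)
c=optics.camera('wrist');I=c['img'].astype(int);X=xyzimg(c)
g=(I[:,:,1]>I[:,:,0]*1.3)&(I[:,:,1]>I[:,:,2]*1.2)&(I[:,:,1]>40)
n,l,s,ce=cv2.connectedComponentsWithStats(g.astype(np.uint8))
for i in range(1,n):
    if s[i][4]>20: print('wrist',ce[i],s[i][4],hf(np.median(X[l==i],axis=0)))
lv()
"
```

```text
top [357. 229.] 5 [ 0.0176 -0.0602  0.0322]
top [341.8077 266.6154] 26 [-0.0902  0.0008  0.0286]
top [352.5192 267.0385] 52 [-0.0939 -0.0349  0.0289]
top [347.8511 274.4894] 47 [-0.1163 -0.0184  0.0284]
(330, 225) [0.0365 0.0257 0.0984]
(340, 232) [ 0.0154 -0.0044  0.0671]
(350, 230) [ 0.0175 -0.0346  0.0798]
(357, 230) [ 0.02   -0.0604  0.0322]
(340, 248) [-0.029  -0.0037  0.0006]
(357, 245) [-0.0252 -0.0578  0.0079]
(325, 248) [-0.0252  0.0441  0.0111]
(340, 270) [-0.0986  0.0036  0.0053]
side [370.5 249.5] 8 [-0.059  -0.0364  0.0162]
side [378.4167 255.8646] 96 [-0.0831  0.0008  0.0252]
wrist [69.512  72.0221] 1039 [-0.0792 -0.0013  0.0285]
wrist [22.0783 94.59  ] 1583 [-0.1099 -0.0193  0.0268]
wrist [ 85.4666 128.6166] 1286 [-0.0709 -0.0422  0.0273]
grasp [-0.0286 -0.1258  0.2596] lever~ 1.0041460064369683 tool lean 0.7184924694434816 f [18.6531  7.7732  9.0079] f tool [ 5.6155 20.5346  6.025 ] t 22.45 0.029869242101867123
```

View pics/s22.png

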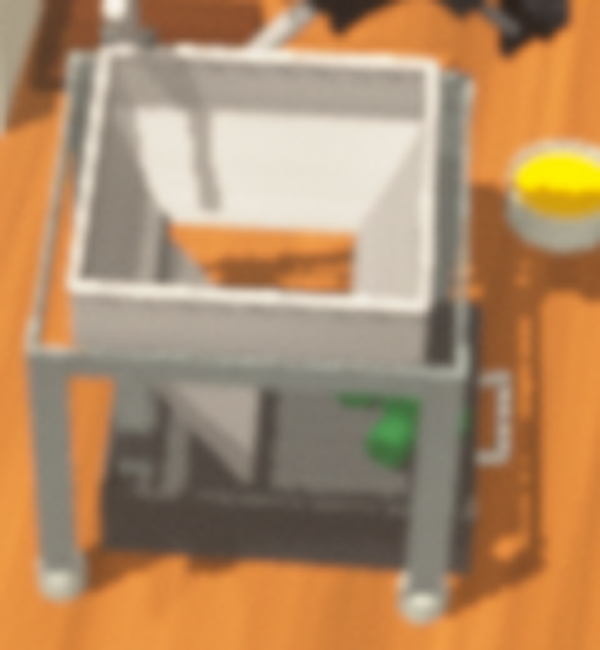

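```bash
python3 -c "
from h import *
lv(); print(robot.hand_in())"
```

```text
grasp [-0.0286 -0.1258  0.2596] lever~ 1.0041460064369683 tool lean 0.7184924694434816 f [18.6531  7.7732  9.0079] f tool [ 5.6155 20.5346  6.025 ] t 22.45 0.029869242101867123
the job is handed in; nothing more can be done
None
```

The job is handed in at 22.45 s. All five lumps are in the pan and the arm is still holding the lever fully open.

**What I did:**
- I took the scoop by its handle and tipped all five lumps into the hopper.
- I set the empty scoop upright on the bench, at about its old spot but turned roughly 76° from how it stood at the start.
- I swung the catch up and over, then gripped the knob and pulled the lever to its stop.

**What the last checks showed:**
- **Lever:** I estimated it at about 1.00 rad. Pushing 3 mm further raised the force from about 13 to 20 N without moving it, so it is against its stop.
- **Cullet:** Four lumps show in the front of the pan in the wrist view. The fifth shows only as a sliver of about five pixels beside the open gate plate. Its depth reading puts it at pan-floor height, inside the pan, so it is the least certain of the five.
- **Scoop and catch:** The scoop is upright and empty, and the catch lies over towards the hopper.
- **Other things on the bench:** They look unmoved by eye in the side and top pictures; I did not measure them.

No check failed or disagreed. The force reading in those lever checks included about 5 N sideways, probably from a slight misalignment of the grip.

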